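Hang primed lanterns on a rocking load bar

ROBOT

A 7-joint arm with a two-finger parallel gripper is mounted at the origin on the work surface. World frame = base frame: x ahead of the robot, y to its left, z up, the work surface at z = 0. Lengths are in m, angles in rad, forces in N, time in s.
With the tool pointing down it reaches from about 0.425 to 0.875 m from the base axis. Payload 4.7 kg.
Tool frame: the origin (TCP) lies at the very end of the fingers, on their centre line; the grasp point (between the pads) lies 19 mm behind it; z points along the fingers, y is the line along which they close (so a half turn about z gives the same grasp; the last joint's range is limited). The gripper opens to 87 mm and grips with 3 to 60 N. Pads are 19 mm wide; open, the fingers measure 117 mm over their backs; the gripper's body (75 mm by 190 mm) begins 51 mm behind the grasp point.
Start: joints at [1.351, 0.321, -0.07, 1.45, 0.023, 1.371, -0.057], TCP at [0.151, -0.632, 0.223] pointing down, gripper open.
Joint ranges: [-2.86, 2.86], [-0.3, 2.09], [-1.38, 1.24], [0.06, 2.45], [-1.56, 4.7], [0.09, 2.05], [-2.69, 2.69]. Speed limits (rad/s): [2.57, 2.57, 3.14, 3.14, 3.14, 3.14, 3.14].

INTERFACE

Orientations are given as a rotation vector (axis times angle).
In Python, from bench import ctrl gives the robot as it stands.
- The arm moves only by the shell command python3 -m jog 'ROWS' [FORCE]. ROWS is JSON, a list that holds one entry, the list of rows, each a list of 7 numbers: the shift along the tool's x, y, z in mm, then the turn, a rotation vector about the tool's x, y, z in degrees, then the finger opening in mm, from 0 to 87. A call has 1 to 10 rows; each row is the pose to reach, as a shift and turn from the pose commanded when the call began, along the tool's axes at that moment; what a row does not reach only later rows make up. A row lasts 1/10 s, in which the tool goes at most 50 mm and 8.59 degrees, less where a joint would pass 70% of its speed; a pose out of reach is approached as far as the arm can. A call with a gripper value outside its range is refused whole. The fingers move at their own pace and stop on an object; FORCE is the grip in N (left out, the last holds). Time passes only in rows, so rows that repeat a pose let the fingers close. It gives the time, the measured TCP pose, the force, the opening and the grip force at its end, in the units of the state.
- ctrl.get_state(): the state, without advancing time (a new reading comes with each control period).
- ctrl.get_image(name): name is "scene" or "top"; returns a dict with "image" (384x512x3 uint8, red, green, blue), "depth" (384x512 float32, m along the optical axis (not along the pixel's ray), 0 where there is no reading), "fov_y" (degrees; the focal length in pixels is half the picture's height over the tangent of half this angle, whatever the lens; pixels are square), "cx", "cy" (the principal point, pixels), "rvec" (rotation vector, rad) and "tvec" (3), from world to camera coordinates, as OpenCV has them. Camera axes: x right, y down, z forward; pixel columns grow to the right and rows downward; lengths in m; the calibration is good to about 2 mm. A picture is of the moment at which its call begins.
- ctrl.close_job(): hands the job in; it is judged then, once.
The state is a dict: "time": time; "joint_positions": joint angles; "qd": joint speeds; "joint_torque": joint torques, N m; "position": TCP position; "tool_rot": TCP orientation; "ft_force": force on the tool from outside, world axes, zero at the start; "torque": the same for the moment, N m; "grip_width": opening from 0.0 (shut) to 1.0 (fully open); "grip_force": force on a finger pad.
Only numpy, scipy, OpenCV 4.12 (cv2) and the standard library are available. Lean on these libraries where they do the work, as an engineer would, in place of code of your own. Each camera call takes 0.05 s, during which the arm holds its last target. There are 200 camera calls.

TASK

Hang the four primed lanterns to dry on the stand's rocking load bar, slipping each handle over a slanted peg and well down it: the two large lanterns on the inner pegs, the two small ones on the outer pegs. Take the two sides in turn, answering each lantern on one side with one on the other before the next, so that the bar never dips far. Keep the lanterns upright, leave the can, hammer and sanding block alone, and finish with the bar level and everything hanging still.

Things in the scene. Friction and masses are not known exactly. Their poses are not given: they have to be found in the camera images.
- large_1: Large garden lantern in grey primer, 300 g, standing upright: open cage 90 mm square, eaves at 90 mm, roof top at 116 mm, 179 mm tall with its rigid arch handle of 8 mm round bar. The handle lies in the y-z plane, 68 mm wide outside along y; its legs at y = +-30 mm are straight up to 20 mm below the crown. A peg passes through along x, from either side. Origin: centre of the underside, z up
- large_2: Large garden lantern in grey primer, 300 g, standing upright: open cage 90 mm square, eaves at 90 mm, roof top at 116 mm, 179 mm tall with its rigid arch handle of 8 mm round bar. The handle lies in the y-z plane, 68 mm wide outside along y; its legs at y = +-30 mm are straight up to 20 mm below the crown. A peg passes through along x, from either side. Origin: centre of the underside, z up
- small_1: Small garden lantern in grey primer, 160 g, standing upright: open cage 68 mm square, eaves at 63 mm, roof top at 83 mm, 144 mm tall with its rigid arch handle of 8 mm round bar. The handle lies in the y-z plane, 68 mm wide outside along y; its legs at y = +-30 mm are straight up to 20 mm below the crown. A peg passes through along x, from either side. Origin: centre of the underside, z up
- small_2: Small garden lantern in grey primer, 160 g, standing upright: open cage 68 mm square, eaves at 63 mm, roof top at 83 mm, 144 mm tall with its rigid arch handle of 8 mm round bar. The handle lies in the y-z plane, 68 mm wide outside along y; its legs at y = +-30 mm are straight up to 20 mm below the crown. A peg passes through along x, from either side. Origin: centre of the underside, z up
- large_1_handle (a point): Crown of large_1's handle: centre of the 8 mm bar at mid-arch, 175 mm above the lantern's underside; the clear height under the crown is about 55 mm, the clear width 52 mm; axes as the lantern's
- large_2_handle (a point): Crown of large_2's handle: centre of the 8 mm bar at mid-arch, 175 mm above the lantern's underside; the clear height under the crown is about 55 mm, the clear width 52 mm; axes as the lantern's
- small_1_handle (a point): Crown of small_1's handle: centre of the 8 mm bar at mid-arch, 140 mm above the lantern's underside; the clear height under the crown is about 53 mm, the clear width 52 mm; axes as the lantern's
- small_2_handle (a point): Crown of small_2's handle: centre of the 8 mm bar at mid-arch, 140 mm above the lantern's underside; the clear height under the crown is about 53 mm, the clear width 52 mm; axes as the lantern's
- stand: Fixed finishing stand of steel: foot plate 170 x 300 x 10 mm, 25 mm square post 360 mm tall, the load bar hanging from a pivot bolt on the post's robot side. Origin: on the bench under the post's centre; -x is the side of the pegs, y runs along the bar, z up
- load_bar (a joint): Tilt of the bar (rad): 0 level, positive with its left (+y) end down; stops at +-0.30. A 22 mm square steel bar 480 mm long, 2.4 kg, hung below a damped pivot, so evenly loaded it settles level. One lantern on its own peg dips it about 0.12 (that peg sinks and shifts a little towards the middle as it takes the weight), both lanterns of one side about 0.24
- bar_pivot (a point): Pivot of the load bar, 330 mm above the bench, 44 mm in front (-x) of the post's centre. Axes turn with the bar: x along the bolt (pegs on the -x side), y along the bar, z up. The bar's top lies 95 mm below this point, its underside 117 mm, its front face and the peg roots 11 mm in front (-x)
- peg_inner_left (a point): Root of the inner left peg (left is +y), on the bar's top front edge, 100 mm from the bar's middle; axes as bar_pivot. The peg, a 10 mm round rod 65 mm long, points to the bar's -x and 40 degrees up. A handle let go on it slides down to the bar: its crown then rests about 3 mm in front of this point and 14 mm above it
- peg_inner_right (a point): Root of the inner right peg (left is +y), on the bar's top front edge, 100 mm from the bar's middle; axes as bar_pivot. The peg, a 10 mm round rod 65 mm long, points to the bar's -x and 40 degrees up. A handle let go on it slides down to the bar: its crown then rests about 3 mm in front of this point and 14 mm above it
- peg_outer_left (a point): Root of the outer left peg (left is +y), on the bar's top front edge, 210 mm from the bar's middle; axes as bar_pivot. The peg, a 10 mm round rod 65 mm long, points to the bar's -x and 40 degrees up. A handle let go on it slides down to the bar: its crown then rests about 3 mm in front of this point and 14 mm above it
- peg_outer_right (a point): Root of the outer right peg (left is +y), on the bar's top front edge, 210 mm from the bar's middle; axes as bar_pivot. The peg, a 10 mm round rod 65 mm long, points to the bar's -x and 40 degrees up. A handle let go on it slides down to the bar: its crown then rests about 3 mm in front of this point and 14 mm above it
- primer_can: Bystander: spray can of primer, 64 mm across, 190 mm tall, standing. Origin: centre of the underside
- hammer: Bystander: claw hammer, 300 mm long, lying on the bench. Origin: centre underneath, x along the handle towards the head
- sanding_block: Bystander: cork sanding block with wooden grip, 65 x 110 x 38 mm. Origin: centre of the underside
Mind the look-alikes: they are no part of the job. What is shaped like the large_1 but orange is not meant. Leave any yellow look-alike of the small_1 alone.

How it is judged:
By the outcome, as a careful person would: the job done as asked, in the order asked, and still so for the second after the job is handed in, with the robot touching nothing.
It also fails if it takes over 72 s, if anything falls off the work surface, if the arm or the gripper's body presses on something with over 40 N, if the wrist force passes 120 N, or if a joint passes its speed limit or range.

## Working session

There is one attempt and no reset: what is moved stays moved. The work goes in short steps, Python scripts to look and compute and a shell command to move; the robot and the scene stay as the last step left them, time stands still between calls to the robot, and variables do not carry over. Pictures are saved under pics/ and viewed, at most 10 in all, crops included, and the job is handed in when it is done.

```bash
ls; mkdir -p pics
cat > h.py <<'E'
import numpy as np, cv2
from bench import ctrl
from scipy.spatial.transform import Rotation as R
def grab(n):
    d=ctrl.get_image(n); np.savez('pics/%s.npz'%n,**d); return d
def load(n): return dict(np.load('pics/%s.npz'%n))
def cloud(d):
    f=d['depth'].shape[0]/2/np.tan(np.radians(float(d['fov_y']))/2)
    v,u=np.mgrid[:384,:512]; z=d['depth']
    c=np.stack([(u-float(d['cx']))/f*z,(v-float(d['cy']))/f*z,z],-1)
    Rm=R.from_rotvec(d['rvec'].ravel()).as_matrix()
    return (c-d['tvec'].ravel())@Rm
E
python3 - <<'E'
from h import *
ims=[]
for n in('scene','top'):
    d=grab(n); cv2.imwrite(f'pics/{n}0.png',cv2.cvtColor(cv2.resize(d['image'],(800,600),interpolation=cv2.INTER_CUBIC),cv2.COLOR_RGB2BGR))
    print(n,d['fov_y'],d['cx'],d['cy'],d['rvec'],d['tvec'])
print(ctrl.get_state())
E
```

```text
pics
scene 47.37674994015964 247.35932467464139 190.41860523136967 [ 2.45022269  0.82750262 -0.23718925] [-0.45360676 -0.13059652  1.70461857]
top 50.557694727557305 253.52204267204922 197.69061946930512 [ 2.15044917 -2.10089494  0.17456726] [0.05320332 0.5642528  1.53313063]
{'time': 0.1, 'joint_positions': array([ 1.35108656,  0.32176857, -0.07007698,  1.4515267 ,  0.02260699,
        1.37079407, -0.05692469]), 'qd': array([-5.76236891e-04, -7.28988934e-04,  8.46862520e-04, -2.08233569e-03,
       -1.60431838e-04, -6.90559445e-04, -6.23162842e-05]), 'joint_torque': array([-3.89675006e-04, -4.92571270e+01, -4.05841051e-01, -3.13394308e+01,
       -6.40732865e-02,  3.95496364e-02,  7.07733238e-05]), 'position': array([ 0.1504298 , -0.63185788,  0.22157124]), 'tool_rot': array([-3.11847784e+00, -3.66229895e-01,  4.69567257e-04]), 'ft_force': array([ 0.34494047, -0.2311625 , -0.12190041]), 'torque': array([-0.02196188, -0.00555904,  0.07532292]), 'grip_force': 0.0, 'grip_width': 0.9998975607968842}
```

View pics/scene0.png

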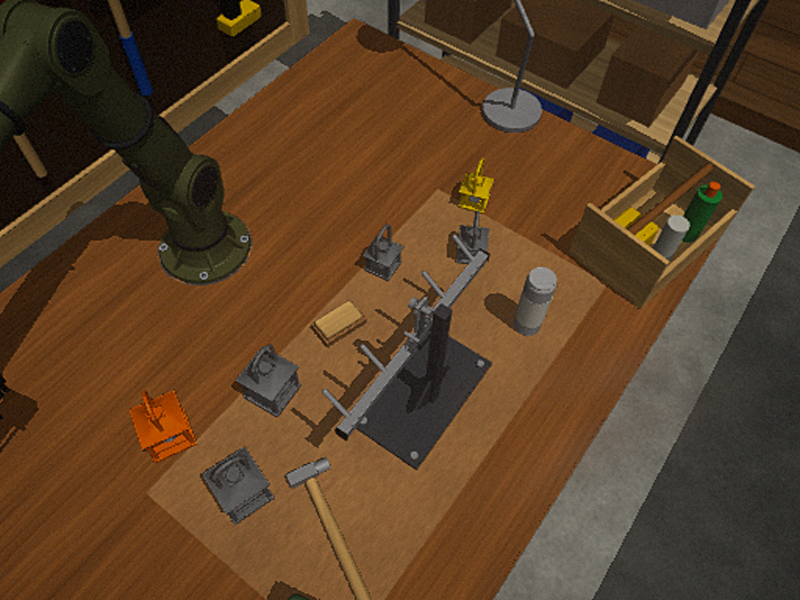

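View pics/top0.png

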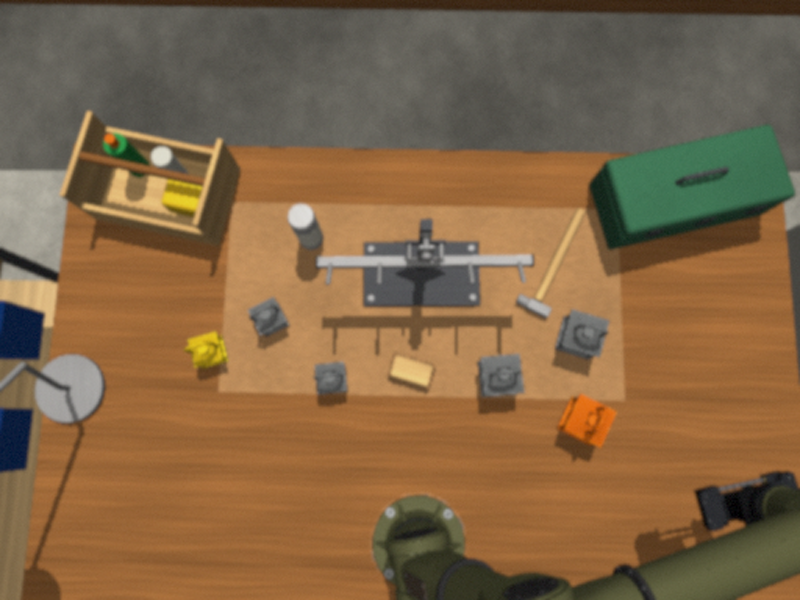

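The pictures show these candidates (800x600 pixels):
- Large lanterns: grey at top (500,375) and (583,335), orange at top (588,420).
- Small lanterns: grey at top (330,378) and (268,316), yellow at top (207,350).

The four grey ones match "grey primer". The orange and yellow ones are look-alikes, so I'll leave them. Next I'll measure the grey ones and confirm them in a crop.

Run:
```python
from h import *
P={};
for n in('scene','top'):
    d=load(n); P[n]=(cloud(d),d['image'],d)
c=P['top'][0]
px={'L_a':(500,375),'L_b':(583,335),'S_a':(330,378),'S_b':(268,316),'can':(302,215),'orange':(588,420),'yellow':(207,350),'sand':(411,372),'hamhead':(534,306),'post':(426,235)}
for k,(u,v) in px.items():
    u=int(u*.64);v=int(v*.64); print('%s'%k,c[v,u].round(3),end=' ')
    if k[1]!='_' : print();continue
    H=.175 if k[0]=='L' else .140; hw=.07
    cen=c[v,u][:2]
    for n in P:
        q=P[n][0].reshape(-1,3); m=(np.abs(q[:,:2]-cen).max(1)<hw)&(q[:,2]>.01)
        # handle
        roof=.116 if k[0]=='L' else .083
        h=q[m&(q[:,2]>roof+.012)&(q[:,2]<H+.02)]
        if len(h)>3:
            r=cv2.minAreaRect((h[:,:2]*1000).astype(np.float32)); w,V=np.linalg.eigh(np.cov(h[:,:2].T)); ang=np.degrees(np.arctan2(V[1,1],V[0,1]))
            print('\n ',n,'handle',len(h),h[:,:2].mean(0).round(4),'zmax',h[:,2].max().round(3),'axis',ang.round(1),'rect',np.round(r[0],1),np.round(r[1],1),end='')
            cr=h[h[:,2]>H-.008]; print(' crown',len(cr),cr.mean(0).round(4) if len(cr) else '',end='')
        e=.09 if k[0]=='L' else .063
        b=q[m&(np.abs(q[:,2]-e)<.012)]
        if len(b)>3:
            r=cv2.minAreaRect((b[:,:2]*1000).astype(np.float32)); print('\n   eaves',len(b),np.round(r[0],1),np.round(r[1],1),round(r[2],1),end='')
    print()
# bar
for n in P:
    q=P[n][0].reshape(-1,3); m=(q[:,2]>.2)&(q[:,2]<.245)&(q[:,0]>.4)&(q[:,0]<.75)&(np.abs(q[:,1])<.27)
    b=q[m]; print(n,'bar',len(b),b.min(0).round(3),b.max(0).round(3))
    t=b[np.abs(b[:,2]-.235)<.006]; 
    print(' fit x vs y',np.polyfit(t[:,1],t[:,0],1).round(4),'z vs y',np.polyfit(t[:,1],t[:,2],1).round(4), 'yrange',t[:,1].min(),t[:,1].max())
    p=q[(q[:,2]>.25)&(q[:,2]<.30)&(q[:,0]>.35)&(q[:,0]<.75)&(np.abs(q[:,1])<.27)]
    for lo in np.arange(-.26,.26,.02):
        s=p[(p[:,1]>=lo)&(p[:,1]<lo+.02)]
        if len(s)>2: print('  peg?',len(s),s.mean(0).round(3),s.min(0).round(3))
im=P['scene'][1][110:350,60:340]
cv2.imwrite('pics/crop1.png',cv2.cvtColor(cv2.resize(im,(700,600),interpolation=cv2.INTER_CUBIC),cv2.COLOR_RGB2BGR))
```

```text
L_a [ 0.399 -0.18   0.121] 
  scene handle 80 [ 0.4056 -0.1965] zmax 0.187 axis 96.0 rect [ 405.6 -193.2] [10.4 67.7] crown 42 [ 0.405  -0.1943  0.1747]
   eaves 480 [ 403.8 -192.5] [97.1 96. ] 7.2
  top handle 44 [ 0.4033 -0.1846] zmax 0.183 axis 96.0 rect [ 404.3 -188.3] [ 7.7 65.2] crown 34 [ 0.4037 -0.187   0.1751]
   eaves 412 [ 404.7 -189.8] [94.3 94.6] 6.6
L_b [ 0.503 -0.383  0.094] 
  scene handle 95 [ 0.5096 -0.3939] zmax 0.182 axis 73.3 rect [ 508.5 -393.5] [67.4 10.3] crown 57 [ 0.5092 -0.3928  0.1745]
   eaves 607 [ 508.9 -393.3] [93.9 95.4] 73.5
  top handle 52 [ 0.5096 -0.3862] zmax 0.183 axis 73.0 rect [ 510.  -388.7] [64.8  8.1] crown 33 [ 0.5097 -0.3876  0.1748]
   eaves 378 [ 510.3 -390.3] [95.  96.7] 73.8
S_a [0.389 0.221 0.083] 
  scene handle 59 [0.3914 0.2164] zmax 0.145 axis 97.2 rect [390.4 219.8] [ 9.  68.3] crown 27 [0.3914 0.2188 0.1392]
   eaves 227 [389.3 219.9] [75.3 77.1] 8.9
  top handle 45 [0.3894 0.2224] zmax 0.147 axis 97.2 rect [390.1 223.4] [ 8.2 67. ] crown 29 [0.3899 0.2206 0.1404]
   eaves 251 [389.9 223. ] [72.5 71.6] 8.2
S_b [0.533 0.379 0.08
[... 1225 characters left out ...]
576 0.203 0.25 ]
top bar 986 [ 0.615 -0.238  0.209] [0.66  0.247 0.245]
 fit x vs y [-0.032   0.6421] z vs y [0.0016 0.2349] yrange -0.2375729898867891 0.24629378042150113
  peg? 27 [ 0.607 -0.205  0.267] [ 0.589 -0.211  0.25 ]
  peg? 3 [ 0.591 -0.101  0.275] [ 0.587 -0.101  0.271]
  peg? 25 [ 0.606 -0.096  0.265] [ 0.587 -0.1    0.252]
  peg? 52 [ 0.657 -0.028  0.281] [ 0.634 -0.037  0.251]
  peg? 28 [ 0.664 -0.012  0.28 ] [ 0.64  -0.019  0.256]
  peg? 24 [0.665 0.016 0.285] [0.639 0.011 0.264]
  peg? 41 [0.659 0.031 0.28 ] [0.633 0.021 0.25 ]
  peg? 20 [0.659 0.043 0.285] [0.632 0.041 0.27 ]
  peg? 27 [0.596 0.104 0.267] [0.578 0.1   0.252]
  peg? 25 [0.592 0.212 0.268] [0.576 0.208 0.252]
```

View pics/crop1.png

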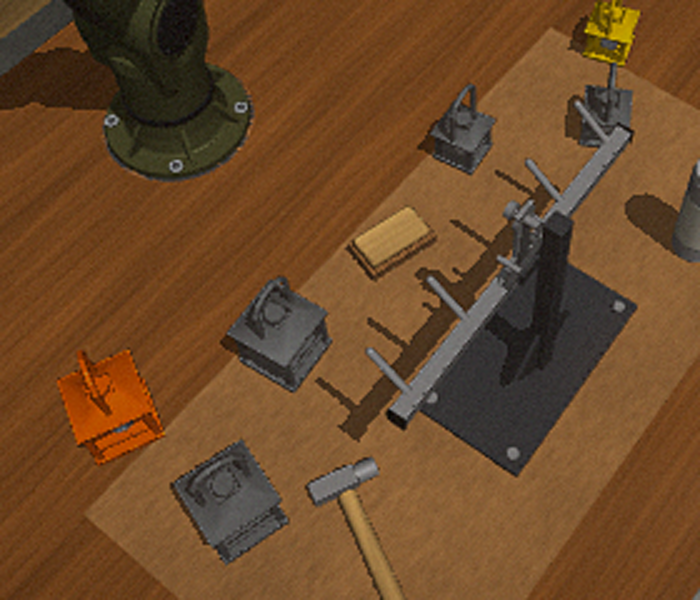

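The crop confirms the four grey lanterns at crop (280,335), (230,500), (462,135) and (605,115). The orange one at (110,405) and the yellow one at (610,30) are separate.

Plan: grip each handle from outside across its legs, with the fingers closing along the lantern's y. That leaves the crown free for the peg. I'll tilt the tool 10° so its body clears both the peg tip and the pivot.

```bash
cat >> h.py <<'E'
BY=np.radians(1.8); ROOT=np.array([.630,.002,.235])  # bar yaw, mid of the roots
LAN=dict(La=(.4045,-.190,.175,6.5),Lb=(.5095,-.390,.175,-16.5),Sa=(.390,.2205,.140,8),Sb=(.539,.384,.140,29.5))
def pose(crown,psi,th=10,g=.032):
    p,t=np.radians([psi,th]); z=np.array([np.sin(t)*np.cos(p),np.sin(t)*np.sin(p),-np.cos(t)])
    y=np.array([np.sin(p),-np.cos(p),0]); M=np.stack([np.cross(y,z),y,z],1)
    return np.array(crown)-[0,0,g]+.019*z,M
def peg(yl,dx,h,tilt=0):
    """crown target: dx along x from the root, h above it, bar at tilt (+ = left down)"""
    c,s=np.cos(tilt),np.sin(tilt); y,z=yl,-.095     # turn about the pivot
    yy,zz=c*y+s*z,-s*y+c*z
    d=np.array([dx,yy,zz+.095+h]); cb,sb=np.cos(BY),np.sin(BY)
    return ROOT+[cb*d[0]-sb*d[1],sb*d[0]+cb*d[1],d[2]]
def go(*targets):
    s=ctrl.get_state(); p0=s['position']; M0=R.from_rotvec(s['tool_rot']).as_matrix()
    for p,M in targets:
        print('row',((p-p0)@M0*1000).round(1),np.degrees(R.from_matrix(M0.T@M).as_rotvec()).round(2),'tcp',p.round(3))
def up(n,k): x,y,z,a=LAN[n]; return pose((x,y,z+k),a)
E
python3 -c "
from h import *
go(up('La',.13),up('La',.04),up('La',0))"
```

```text
row [ 352.8 -370.6  -32.1] [-0.7  10.    6.87] tcp [ 0.408 -0.19   0.254]
row [ 352.8 -370.5   57.9] [-0.7  10.    6.87] tcp [ 0.408 -0.19   0.164]
row [ 352.8 -370.4   97.9] [-0.7  10.    6.87] tcp [ 0.408 -0.19   0.124]
```

```bash
python3 -m jog '[[[35,-37,-32,0,0,0,87],[70,-74,-32,-0.1,2,1.4,87],[106,-111,-32,-0.2,4,2.7,87],[141,-148,-32,-0.3,5,3.4,87],[176,-185,-32,-0.4,6,4.1,87],[212,-222,-32,-0.5,7,4.8,87],[247,-259,-32,-0.6,8,5.5,87],[300,-315,-32,-0.7,10,6.9,87],[335,-352,-32,-0.7,10,6.9,87],[353,-371,-32,-0.7,10,6.9,87]]]' 30; python3 -c "
from h import *
go(up('La',.13),up('La',.04),up('La',0))"
```

```text
time: 1.1
position: [0.3982, -0.2051, 0.2542]
tool_rot: [-3.117, -0.175, -0.273]
ft_force: [1.3, -0.1, -0.1]
grip_width: 0.997
grip_force: 0.0
row [ 11.1 -14.3   1.9] [ 0.14 -0.   -0.06] tcp [ 0.408 -0.19   0.254]
row [ -4.5 -14.5  90.5] [ 0.14 -0.   -0.06] tcp [ 0.408 -0.19   0.164]
row [-11.4 -14.6 129.9] [ 0.14 -0.   -0.06] tcp [ 0.408 -0.19   0.124]
```

```bash
python3 -m jog '[[[0,0,0,0,0,0,87],[0,0,0,0,0,0,87],[-5,0,30,0,0,0,87],[-10,0,60,0,0,0,87],[-15,0,88,0,0,0,87],[-15,0,88,0,0,0,87],[-15,0,88,0,0,0,87],[-15,0,88,0,0,0,87]]]'
python3 - <<'E'
from h import *
go(up('La',.0)); print(ctrl.get_state()['qd'].round(3))
d=grab('scene'); im=d['image'][190:310,110:260]
cv2.imwrite('pics/c2.png',cv2.cvtColor(cv2.resize(im,(750,600),interpolation=cv2.INTER_CUBIC),cv2.COLOR_RGB2BGR))
E
```

```text
time: 1.9
position: [0.3989, -0.2082, 0.1665]
tool_rot: [-3.118, -0.175, -0.275]
ft_force: [-0.5, 0.2, 0.4]
grip_width: 1.004
grip_force: 0.3
row [  3.4 -17.6  43.4] [ 0.19 -0.08 -0.07] tcp [ 0.408 -0.19   0.124]
[-0.004 -0.01  -0.007 -0.006 -0.003 -0.002 -0.002]
```

View pics/c2.png

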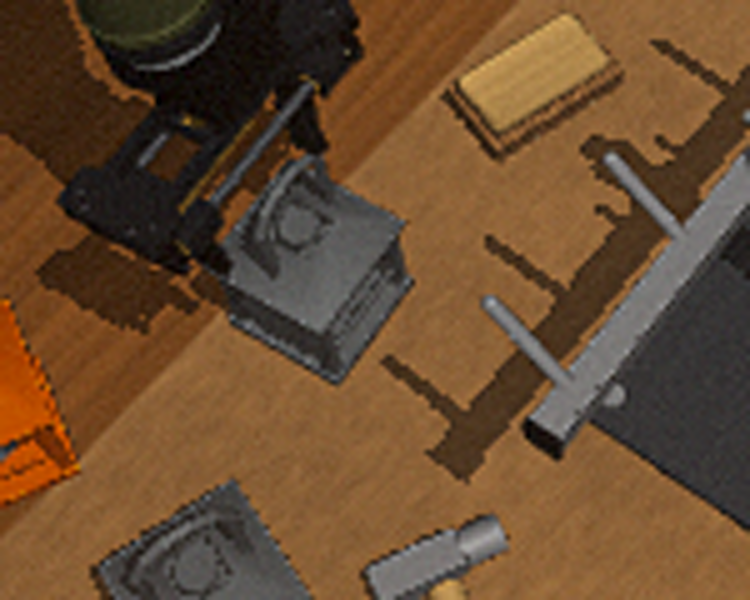

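The picture shows the tool about 18 mm off in y, with the left finger near the arch. There is no contact force. I'll lift, shift and then descend.

```bash
python3 -m jog '[[[4,0,-25,0,0,0,87],[8,-9,-25,0.1,0,0,87],[11,-17.6,-20,0.2,0,0,87],[10,-17.6,0,0.2,0,0,87],[6,-17.6,22,0.2,0,0,87],[3.4,-17.6,43,0.2,0,0,87],[3.4,-17.6,43.4,0.2,0,0,87],[3.4,-17.6,43.4,0.2,0,0,87]]]'; python3 -c "
from h import *
go(up('La',0))"
```

```text
time: 2.75
position: [0.4073, -0.1877, 0.1228]
tool_rot: [-3.112, -0.178, -0.271]
ft_force: [-0.2, -0.2, 0.7]
grip_width: 0.999
grip_force: 0.0
row [ 0.6  2.  -1.4] [-0.15  0.02  0.02] tcp [ 0.408 -0.19   0.124]
```

```bash
python3 -m jog '[[[0.6,2,-1.4,0,0,0,87],[0.6,2,-1.4,0,0,0,64],[0.6,2,-1.4,0,0,0,64],[0.6,2,-1.4,0,0,0,64],[0.6,2,-1.4,0,0,0,64],[0.6,2,-1.4,0,0,0,64]]]' 30; python3 -m jog '[[[0,0,-2,0,0,0,64],[1,0,-5,0,0,0,64],[3,0,-15,0,0,0,64],[6,0,-35,0,0,0,64],[11,0,-60,0,0,0,64],[15,0,-85,0,0,0,64],[19,0,-108,0,0,0,64],[21,0,-118,0,0,0,64],[21,0,-120,0,0,0,64],[21,0,-120,0,0,0,64]]]'; python3 -c "
from h import *
a=np.degrees(BY)
go(up('La',.12),pose(peg(.1,-.11,.060),a),pose(peg(.1,-.066,.056),a),pose(peg(.1,-.042,.056),a))"
```

```text
time: 3.35
position: [0.4081, -0.1903, 0.1249]
tool_rot: [-3.113, -0.177, -0.273]
ft_force: [-0.5, 1.4, 2.9]
grip_width: 0.769
grip_force: 30.0
time: 4.35
position: [0.4074, -0.1904, 0.2458]
tool_rot: [-3.113, -0.177, -0.271]
ft_force: [-0.6, -0.1, -3.1]
grip_width: 0.769
grip_force: 30.0
row [ 0.2 -0.7  1.6] [-0.13  0.03 -0.01] tcp [ 0.408 -0.19   0.244]
row [ 142.3 -274.3   27.1] [-0.94  0.04  4.62] tcp [0.52  0.099 0.244]
row [ 184.8 -270.7   38.7] [-0.94  0.04  4.62] tcp [0.564 0.1   0.24 ]
row [ 208.3 -268.7   42.8] [-0.94  0.04  4.62] tcp [0.588 0.101 0.24 ]
```

```bash
python3 -m jog '[[[5,-10,1,0,0,0,64],[18,-35,3,0,0,0.5,64],[36,-69,7,0,0,1.2,64],[54,-104,10,-0.2,0,2,64],[72,-139,14,-0.3,0,2.6,64],[91,-175,17,-0.5,0,3.2,64],[109,-210,20,-0.7,0,3.8,64],[125,-240,24,-0.8,0,4.3,64],[136,-262,26,-0.9,0,4.6,64],[142,-273,27,-0.9,0,4.6,64]]]'; python3 -m jog '[[[0,0,0,0,0,0,64],[0,0,0,0,0,0,64],[0,0,0,0,0,0,64]]]';python3 - <<'E'
from h import *
a=np.degrees(BY)
go(pose(peg(.1,-.066,.056),a),pose(peg(.1,-.042,.056),a),pose(peg(.1,-.040,.045),a))
for n in('scene','top'): grab(n)
d=load('top'); c=cloud(d); q=c.reshape(-1,3)
m=(q[:,2]>.256)&(q[:,2]<.29)&(q[:,0]>.57)&(q[:,0]<.62)
for y in(-.21,-.1,.1,.21):
    s=q[m&(abs(q[:,1]-y)<.015)]; print(y,len(s),s.mean(0).round(4) if len(s) else '')
a=cv2.resize(load('scene')['image'][110:300,150:340],(600,600),interpolation=cv2.INTER_CUBIC)
cv2.imwrite('pics/c3.png',cv2.cvtColor(a,cv2.COLOR_RGB2BGR))
E
```

```text
time: 5.35
position: [0.5197, 0.1016, 0.2441]
tool_rot: [-3.124, -0.057, -0.271]
ft_force: [-0.3, -0.1, -3.0]
grip_width: 0.771
grip_force: 30.0
time: 5.65
position: [0.5199, 0.0958, 0.2443]
tool_rot: [-3.127, -0.047, -0.272]
ft_force: [-0.5, -0.3, -3.3]
grip_width: 0.769
grip_force: 30.0
row [43.  -2.8 11.6] [ 0.03  0.06 -0.08] tcp [0.564 0.1   0.24 ]
row [66.7 -2.8 15.8] [ 0.03  0.06 -0.08] tcp [0.588 0.101 0.24 ]
row [66.8 -2.9 27. ] [ 0.03  0.06 -0.08] tcp [0.59  0.101 0.229]
-0.21 21 [ 0.6029 -0.2052  0.2709]
-0.1 23 [ 0.6002 -0.0959  0.2686]
0.1 22 [0.5926 0.1037 0.2705]
0.21 23 [0.5912 0.2121 0.2692]
```

View pics/c3.png

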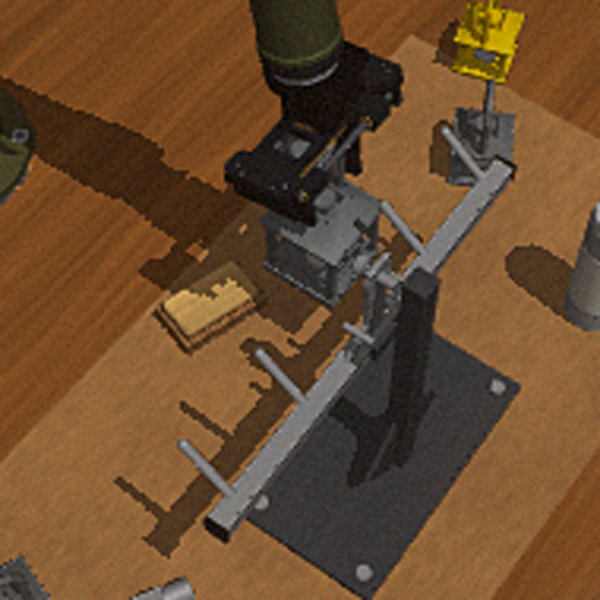

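The picture shows lantern large_1 held upright in front of the inner left peg. That peg's tip is at about crop (385,205), and the pivot hardware is at (375,265).

```bash
python3 -m jog '[[[8,-1,2,0,0,0,64],[18,-2,5,0,0,0,64],[28,-2.8,8,0,0,0,64],[38,-2.8,11,0,0,0,64],[43,-2.8,11.6,0,0,0,64],[43,-2.8,11.6,0,0,0,64],[43,-2.8,11.6,0,0,0,64]]]'
python3 - <<'E'
from h import *
a=np.degrees(BY)
go(pose(peg(.1,-.042,.056),a),pose(peg(.1,-.040,.045),a),pose(peg(.1,-.0345,.041),a))
for n in('scene','top'):
    q=cloud(load(n)).reshape(-1,3); s=q[(q[:,2]>.25)&(q[:,2]<.4)&(abs(q[:,1])<.045)&(q[:,0]>.58)&(q[:,0]<.66)]
    for z in np.arange(.25,.37,.02):
        t=s[(s[:,2]>=z)&(s[:,2]<z+.02)]
        if len(t)>2: print(n,z.round(2),len(t),t.min(0).round(3),t.max(0).round(3),t[t[:,0].argmin()].round(3))
E
```

```text
time: 6.45
position: [0.5643, 0.1011, 0.2409]
tool_rot: [-3.126, -0.049, -0.273]
ft_force: [-0.6, -0.1, -3.2]
grip_width: 0.767
grip_force: 30.0
row [23.4  1.1  4.7] [-0.01  0.03  0.  ] tcp [0.588 0.101 0.24 ]
row [23.4  1.1 15.9] [-0.01  0.03  0.  ] tcp [0.59  0.101 0.229]
row [28.2  1.1 20.8] [-0.01  0.03  0.  ] tcp [0.596 0.101 0.225]
scene 0.25 33 [ 0.639 -0.026  0.25 ] [0.647 0.03  0.27 ] [0.639 0.028 0.252]
scene 0.27 53 [ 0.634 -0.037  0.27 ] [0.659 0.038 0.289] [ 0.634 -0.031  0.28 ]
scene 0.29 22 [ 0.639 -0.014  0.29 ] [0.646 0.016 0.309] [ 0.639 -0.012  0.299]
scene 0.31 26 [ 0.623 -0.016  0.31 ] [0.655 0.018 0.329] [ 0.623 -0.009  0.328]
scene 0.33 96 [ 0.621 -0.016  0.331] [0.659 0.018 0.35 ] [ 0.621 -0.003  0.335]
top 0.25 23 [ 0.639 -0.024  0.25 ] [0.647 0.034 0.27 ] [0.639 0.021 0.265]
top 0.27 44 [ 0.633 -0.033  0.274] [0.659 0.042 0.289] [0.633 0.041 0.285]
top 0.29 5 [ 0.639 -0.025  0.292] [0.657 0.018 0.309] [ 0.639 -0.008  0.305]
top 0.31 12 [ 0.623 -0.014  0.311] [0.642 0.022 0.328] [ 0.623 -0.004  0.328]
top 0.33 74 [ 0.622 -0.013  0.33 ] [0.658 0.022 0.349] [0.622 0.012 0.333]
top 0.35 4 [ 0.64  -0.006  0.351] [0.643 0.013 0.353] [0.64  0.    0.353]
```

```bash
python3 -m jog '[[[6,0.5,1,0,0,0,64],[12,1,2.5,0,0,0,64],[18,1.1,4,0,0,0,64],[23.4,1.1,4.7,0,0,0,64],[23.4,1.1,4.7,0,0,0,64],[23.4,1.1,8,0,0,0,64],[23.4,1.1,12,0,0,0,64],[23.4,1.1,14,0,0,0,64],[23.4,1.1,14,0,0,0,64]]]'; python3 -c "
from h import *
a=np.degrees(BY)
print(peg(.1,-.04,.045),peg(.1,-.04,.045,.11))
go(pose(peg(.1,-.040,.045),a),pose(peg(.1,-.04,.045,.05),a),pose(peg(.1,-.04,.045,.11),a))"
```

```text
time: 7.35
position: [0.5901, 0.1007, 0.231]
tool_rot: [-3.127, -0.049, -0.273]
ft_force: [0.6, -1.2, -3.3]
grip_width: 0.771
grip_force: 30.0
[0.58687866 0.10069423 0.28      ] [0.58722523 0.08966634 0.26959634]
row [-0.2 -0.1  1.7] [0.   0.01 0.01] tcp [0.59  0.101 0.229]
row [-1.1  4.8  6.5] [0.   0.01 0.01] tcp [0.59  0.096 0.224]
row [-2.  10.9 11.9] [0.   0.01 0.01] tcp [0.591 0.09  0.219]
```

```bash
python3 -m jog '[[[0,0,1.7,0,0,0,64],[-0.5,1.5,3,0,0,0,64],[-0.8,3,4.5,0,0,0,64],[-1.1,4.8,6.5,0,0,0,64],[-1.3,6.5,8,0,0,0,64],[-1.6,8.5,10,0,0,0,64],[-2,11,12,0,0,0,64],[-2,11,12,0,0,0,64],[-2,11,12,0,0,0,64]]]'
python3 - <<'E'
from h import *
d=grab('scene'); grab('top'); 
for n in('scene','top'):
    q=cloud(load(n)).reshape(-1,3); m=(q[:,2]>.215)&(q[:,2]<.26)&(q[:,0]>.635)&(q[:,0]<.66)
    for y in(-.22,-.15,.15,.22):
        s=q[m&(abs(q[:,1]-y)<.015)]; print(n,y,len(s),np.median(s[:,2]).round(4) if len(s) else '')
a=cv2.resize(d['image'][130:280,200:340],(560,600),interpolation=cv2.INTER_CUBIC)
cv2.imwrite('pics/c4.png',cv2.cvtColor(a,cv2.COLOR_RGB2BGR))
E
```

```text
time: 8.25
position: [0.5908, 0.0892, 0.2191]
tool_rot: [-3.127, -0.048, -0.274]
ft_force: [0.7, 0.6, 1.0]
grip_width: 0.766
grip_force: 30.0
scene -0.22 26 0.2559
scene -0.15 88 0.2524
scene 0.15 14 0.2162
scene 0.22 0 
top -0.22 18 0.2579
top -0.15 62 0.254
top 0.15 0 
top 0.22 0
```

View pics/c4.png

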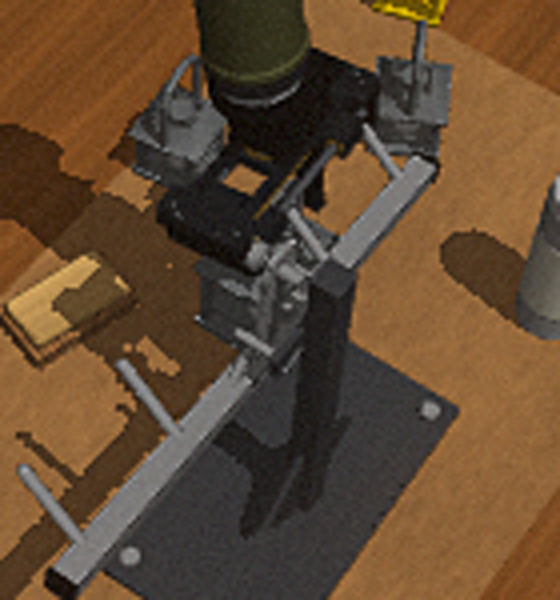

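The bar has dipped with the peg through the handle, and the weight is off the wrist. I'll release and back off along the tool axis.

```bash
python3 -m jog '[[[0,0,0,0,0,0,75],[0,0,0,0,0,0,87],[0,0,0,0,0,0,87],[0,0,0,0,0,0,87],[0,0,-10,0,0,0,87],[0,0,-25,0,0,0,87],[0,0,-45,0,0,0,87],[-10,0,-75,0,0,0,87],[-30,0,-90,0,0,0,87],[-60,0,-90,0,0,0,87]]]'; python3 -m jog '[[[-20,0,0,0,0,0,87],[-40,0,0,0,0,0,87],[-40,0,0,0,0,0,87],[-40,0,0,0,0,0,87]]]'
python3 - <<'E'
from h import *
go(up('Lb',.14),up('Lb',.04),up('Lb',0))
d=grab('scene'); grab('top'); 
a=cv2.resize(d['image'][130:280,200:340],(560,600),interpolation=cv2.INTER_CUBIC)
cv2.imwrite('pics/c5.png',cv2.cvtColor(a,cv2.COLOR_RGB2BGR))
for n in('scene','top'):
    q=cloud(load(n)).reshape(-1,3); m=(q[:,2]>.19)&(q[:,2]<.275)&(q[:,0]>.637)&(q[:,0]<.65)
    for y in(-.22,-.15,.15,.22):
        s=q[m&(abs(q[:,1]-y)<.015)]; print(n,y,len(s),np.median(s[:,2]).round(4) if len(s) else '')
    s=q[(q[:,2]<.27)&(q[:,2]>.22)&(q[:,0]>.56)&(q[:,0]<.63)&(q[:,1]>.05)&(q[:,1]<.13)];print(len(s),s.mean(0).round(3),s.max(0).round(3))
E
```

```text
time: 9.35
position: [0.5175, 0.0893, 0.301]
tool_rot: [-3.124, -0.053, -0.283]
ft_force: [-0.4, 0.2, -1.3]
grip_width: 0.999
grip_force: 0.0
time: 9.75
position: [0.4772, 0.087, 0.2916]
tool_rot: [-3.127, -0.051, -0.278]
ft_force: [1.0, -0.4, 0.2]
grip_width: 0.999
grip_force: 0.0
row [ 14.6 478.8  31. ] [-3.14 -0.17 18.1 ] tcp [ 0.513 -0.391  0.264]
row [ -3.1 478.7 129.4] [-3.14 -0.17 18.1 ] tcp [ 0.513 -0.391  0.164]
row [-10.1 478.6 168.8] [-3.14 -0.17 18.1 ] tcp [ 0.513 -0.391  0.124]
scene -0.22 49 0.2594
scene -0.15 41 0.2514
scene 0.15 43 0.2139
scene 0.22 34 0.2061
103 [0.599 0.089 0.25 ] [0.63  0.122 0.269]
top -0.22 41 0.2604
top -0.15 38 0.2526
top 0.15 34 0.2178
top 0.22 22 0.2103
74 [0.601 0.09  0.247] [0.63  0.125 0.27 ]
```

View pics/c5.png

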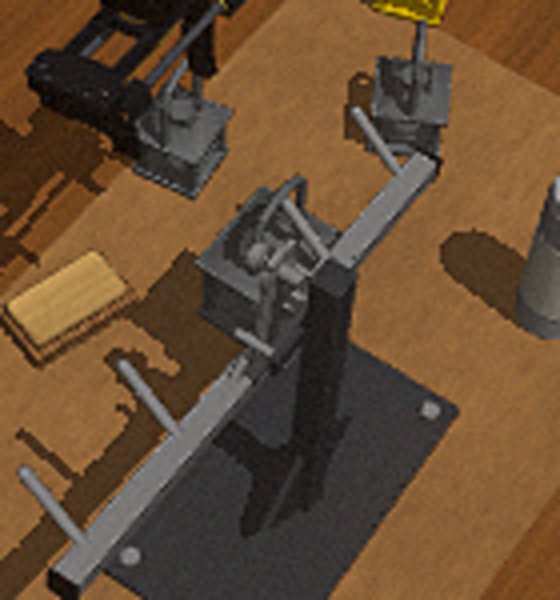

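The picture shows large_1 hanging on the inner left peg, with its handle crown at about crop (290,190). I need to check whether it slid down to the bar.

Run:
```python
from h import *
grab('scene')
for n in('scene','top'):
    q=cloud(load(n)).reshape(-1,3)
    for lo,hi in((.055,.075),(.075,.083),(.083,.097),(.097,.105),(.105,.13)):
        s=q[(q[:,2]<.28)&(q[:,2]>.185)&(q[:,0]>.54)&(q[:,0]<.625)&(q[:,1]>lo)&(q[:,1]<hi)]
        s=s[s[:,2].argsort()[::-1]]
        print(n,lo,len(s),s[:6].round(3).tolist())
```

```text
scene 0.055 94 [[0.588, 0.071, 0.272], [0.584, 0.072, 0.267], [0.586, 0.065, 0.266], [0.583, 0.068, 0.265], [0.586, 0.07, 0.265], [0.587, 0.063, 0.265]]
scene 0.075 26 [[0.585, 0.08, 0.275], [0.584, 0.077, 0.272], [0.588, 0.076, 0.272], [0.588, 0.081, 0.271], [0.586, 0.08, 0.27], [0.585, 0.075, 0.27]]
scene 0.083 125 [[0.588, 0.086, 0.275], [0.586, 0.085, 0.275], [0.59, 0.089, 0.274], [0.586, 0.095, 0.274], [0.588, 0.092, 0.273], [0.585, 0.091, 0.273]]
scene 0.097 33 [[0.587, 0.103, 0.271], [0.587, 0.099, 0.27], [0.584, 0.102, 0.27], [0.589, 0.101, 0.269], [0.59, 0.099, 0.213], [0.585, 0.101, 0.212]]
scene 0.105 81 [[0.59, 0.105, 0.271], [0.591, 0.109, 0.268], [0.586, 0.111, 0.267], [0.584, 0.109, 0.267], [0.59, 0.106, 0.265], [0.587, 0.115, 0.264]]
top 0.055 128 [[0.588, 0.07, 0.268], [0.585, 0.074, 0.266], [0.586, 0.07, 0.265], [0.586, 0.067, 0.265], [0.589, 0.074, 0.264], [0.59, 0.067, 0.259]]
top 0.075 45 [[0.586, 0.08, 0.277], [0.583, 0.08, 0.275], [0.584, 0.077, 0.27], [0.588, 0.077, 0.267], [0.582, 0.081, 0.214], [0.59, 0.082, 0.213]]
top 0.083 100 [[0.586, 0.084, 0.279], [0.586, 0.09, 0.276], [0.583, 0.097, 0.274], [0.583, 0.094, 0.274], [0.587, 0.094, 0.274], [0.583, 0.09, 0.273]]
top 0.097 46 [[0.582, 0.1, 0.276], [0.59, 0.101, 0.273], [0.59, 0.097, 0.273], [0.586, 0.104, 0.273], [0.587, 0.1, 0.273], [0.587, 0.097, 0.273]]
top 0.105 153 [[0.587, 0.111, 0.271], [0.587, 0.107, 0.271], [0.584, 0.107, 0.27], [0.587, 0.114, 0.269], [0.584, 0.111, 0.269], [0.588, 0.118, 0.267]]
```

The crown is still at x≈0.587, so the handle stuck where I released it. I'll push the legs down the peg with the fingers narrowed to straddle it, and the tool tilted 30° to clear the pivot bolt and peg.

```bash
cat >> h.py <<'E'
def push(c,a=None,depth=.018,travel=.034,th=30):
    """targets for fingers in front of a stuck handle with crown c"""
    a=np.degrees(BY) if a is None else a; _,M=pose(c,a,th); u=np.array([np.cos(BY),np.sin(BY),0]); z=np.array([0,0,1.])
    c=np.array(c); p=c-.0122*u-depth*z
    return (p-.05*u+.03*z,M),(p-.012*u,M),(p+travel*u-travel*.84*z,M)
def handle(x,y,n=('scene','top'),z0=.225):
    """crown of a hung handle near x,y: off-peg points"""
    for k in n:
        q=cloud(load(k)).reshape(-1,3)
        s=q[(q[:,2]>z0)&(q[:,2]<.31)&(abs(q[:,0]-x)<.045)&(abs(abs(q[:,1]-y)-.017)<.008)]
        print(k,len(s),'x',np.median(s[:,0]).round(4) if len(s) else '', 'top z',np.sort(s[:,2])[-5:].round(3))
E
python3 - <<'E'
from h import *
grab('top'); handle(.595,.0895); go(*push((.5865,.0895,.270)))
E
```

```text
scene 30 x 0.587 top z [0.271 0.272 0.272 0.272 0.275]
top 36 x 0.588 top z [0.271 0.273 0.275 0.276 0.276]
row [44.8  0.6 16.7] [-0.08 19.97  0.03] tcp [0.524 0.088 0.282]
row [77.   0.7 52.9] [-0.08 19.97  0.03] tcp [0.562 0.089 0.252]
row [117.3   0.8  89. ] [-0.08 19.97  0.03] tcp [0.608 0.09  0.223]
```

```bash
python3 -m jog '[[[10,0,4,0,4,0,60],[20,0,8,0,9,0,48],[32,0,12,0,14,0,48],[45,0,17,0,20,0,48],[45,0.5,17,0,20,0,48],[55,0.5,28,0,20,0,48],[66,0.5,40,0,20,0,48],[77,0.7,53,0,20,0,48],[77,0.7,53,0,20,0,48],[77,0.7,53,0,20,0,48]]]'
python3 - <<'E'
from h import *
grab('scene');grab('top'); handle(.595,.0895); go(*push((.587,.0895,.270))[1:])
a=cv2.resize(load('scene')['image'][130:280,200:340],(560,600),interpolation=cv2.INTER_CUBIC)
cv2.imwrite('pics/c6.png',cv2.cvtColor(a,cv2.COLOR_RGB2BGR))
E
```

```text
time: 10.95
position: [0.5617, 0.0884, 0.2509]
tool_rot: [-3.027, -0.048, -0.808]
ft_force: [-0.2, 0.2, 0.3]
grip_width: 0.548
grip_force: 0.0
scene 69 x 0.5678 top z [0.283 0.284 0.286 0.288 0.288]
top 46 x 0.5878 top z [0.272 0.273 0.274 0.276 0.276]
row [ 0.9 -0.4  0.5] [-0.01 -0.02 -0.  ] tcp [0.563 0.089 0.252]
row [26.4 -0.4 48.3] [-0.01 -0.02 -0.  ] tcp [0.609 0.09  0.223]
```

View pics/c6.png

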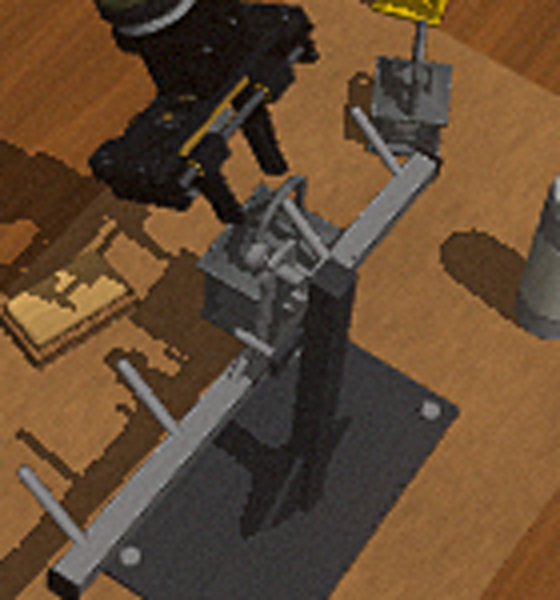

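The picture shows both fingers just in front of the handle legs, straddling the peg tip at about crop (285,200). I'll push along the peg.

```bash
python3 -m jog '[[[3,0,5,0,0,0,48],[6,0,10,0,0,0,48],[9,0,15,0,0,0,48],[11,0,20,0,0,0,48],[14,0,25,0,0,0,48],[16.5,0,30,0,0,0,48]]]';  python3 -m jog '[[[2.5,0,5,0,0,0,48],[5,0,9,0,0,0,48],[7.5,0,14,0,0,0,48],[10,0,18,0,0,0,48],[10,0,18,0,0,0,48]]]'
python3 - <<'E'
from h import *
grab('top'); handle(.62,.0895,['top'],.2); go(*push((.587,.0895,.270))[2:])
E
```

```text
time: 11.65
position: [0.5913, 0.0893, 0.2334]
tool_rot: [-3.026, -0.048, -0.811]
ft_force: [0.1, 0.6, -0.5]
grip_width: 0.552
grip_force: 0.0
time: 12.15
position: [0.6088, 0.0898, 0.2227]
tool_rot: [-3.026, -0.048, -0.81]
ft_force: [-0.0, -0.5, 0.5]
grip_width: 0.554
grip_force: 0.0
top 79 x 0.637 top z [0.243 0.244 0.245 0.305 0.309]
row [ 0.4 -0.4 -0.4] [-0.02  0.02  0.01] tcp [0.609 0.09  0.223]
```

```bash
python3 -m jog '[[[-4,0,-8,0,0,0,48],[-12,0,-24,0,0,0,48],[-22,0,-40,0,0,0,60],[-35,0,-60,0,-3,0,87],[-55,0,-80,0,-8,0,87],[-80,0,-95,0,-14,0,87],[-105,0,-105,0,-20,0,87],[-105,0,-105,0,-20,0,87],[-105,0,-105,0,-20,0,87]]]'
python3 - <<'E'
from h import *
grab('top');grab('scene'); handle(.62,.0895,z0=.225); go(up('Lb',.14),up('Lb',.04),up('Lb',0))
a=cv2.resize(load('scene')['image'][130:280,200:340],(560,600),interpolation=cv2.INTER_CUBIC)
cv2.imwrite('pics/c7.png',cv2.cvtColor(a,cv2.COLOR_RGB2BGR))
E
```

```text
time: 13.1
position: [0.4658, 0.0853, 0.262]
tool_rot: [-3.126, -0.05, -0.279]
ft_force: [0.4, 0.5, 0.8]
grip_width: 0.987
grip_force: 0.0
scene 24 x 0.6272 top z [0.239 0.24  0.24  0.242 0.242]
top 55 x 0.6338 top z [0.239 0.242 0.242 0.247 0.262]
row [ 32.  477.5   3. ] [-3.2  -0.12 18.05] tcp [ 0.513 -0.391  0.264]
row [ 14.5 477.5 101.4] [-3.2  -0.12 18.05] tcp [ 0.513 -0.391  0.164]
row [  7.4 477.5 140.8] [-3.2  -0.12 18.05] tcp [ 0.513 -0.391  0.124]
```

View pics/c7.png

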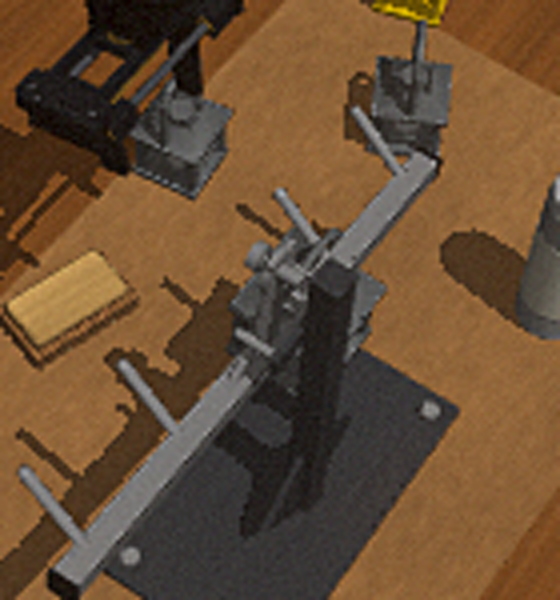

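The picture shows large_1 slid fully down to the bar, below the inner left peg at about crop (285,195). Next is large_2, which goes on the inner right peg.

```bash
python3 -m jog '[[[1,15,0,0,0,0.5,87],[4,45,0,-0.2,0,1.5,87],[6,80,0,-0.5,0,3,87],[9,118,1,-0.8,0,4.5,87],[11,156,1,-1,0,6,87],[13,194,1,-1.3,0,7.5,87],[16,232,1,-1.5,0,9,87],[18,270,2,-1.8,0,10.5,87],[20,305,2,-2,0,12,87],[22,340,2,-2.2,0,13.5,87]]]'; python3 -m jog '[[[0,30,0,0,0,0,87],[0,70,0,0,0,0,87],[0,100,0,0,0,1,87],[0,120,0,0,0,2,87],[0,130,0,0,0,3,87],[0,130,0,0,0,3,87],[0,130,0,0,0,3,87],[0,130,0,0,0,3,87]]]'
python3 - <<'E'
from h import *
go(up('Lb',.14),up('Lb',.04),up('Lb',0))
E
```

```text
time: 14.2
position: [0.4971, -0.2569, 0.2633]
tool_rot: [3.097, -0.326, 0.272]
ft_force: [0.2, -0.5, -0.6]
grip_width: 1.001
grip_force: 0.0
time: 15.0
position: [0.4723, -0.3792, 0.263]
tool_rot: [3.095, -0.399, 0.272]
ft_force: [0.0, -0.1, 0.3]
grip_width: 1.003
grip_force: 0.0
row [41.6  1.1  6. ] [-1.07  0.05  1.7 ] tcp [ 0.513 -0.391  0.264]
row [ 24.3   2.4 104.4] [-1.07  0.05  1.7 ] tcp [ 0.513 -0.391  0.164]
row [ 17.4   3.  143.8] [-1.07  0.05  1.7 ] tcp [ 0.513 -0.391  0.124]
```

```bash
python3 -m jog '[[[20,0.5,3,-0.5,0,0.8,87],[41,1,6,-1,0,1.7,87],[41,1,6,-1,0,1.7,87],[37,1.4,30,-1,0,1.7,87],[31,1.8,60,-1,0,1.7,87],[27,2,85,-1,0,1.7,87],[25,2.3,100,-1,0,1.7,87],[25,2.3,100,-1,0,1.7,87],[25,2.3,100,-1,0,1.7,87]]]'
python3 - <<'E'
from h import *
go(up('Lb',0))
E
```

```text
time: 15.9
position: [0.512, -0.3929, 0.1698]
tool_rot: [3.072, -0.449, 0.269]
ft_force: [0.7, 0.1, -0.1]
grip_width: 1.0
grip_force: 0.0
row [-7.8 -2.1 44.8] [ 0.02 -0.01 -0.13] tcp [ 0.513 -0.391  0.124]
```

```bash
python3 -m jog '[[[0,-2,0,0,0,0,87],[-3,-2,18,0,0,0,87],[-6,-2,36,0,0,0,87],[-8,-2,45,0,0,0,87],[-8,-2,45,0,0,0,87],[-8,-2,45,0,0,0,64],[-8,-2,45,0,0,0,64],[-8,-2,45,0,0,0,64],[-8,-2,45,0,0,0,64],[-8,-2,45,0,0,0,64]]]' 30; python3 -m jog '[[[0,0,-2,0,0,0,64],[1,0,-5,0,0,0,64],[3,0,-15,0,0,0,64],[6,0,-35,0,0,0,64],[11,0,-60,0,0,0,64],[15,0,-85,0,0,0,64],[20,0,-115,0,0,0,64],[23,0,-130,0,0,0,64],[23,0,-134,0,0,0,64],[23,0,-134,0,0,0,64]]]'; python3 -c "
from h import *
a=np.degrees(BY)
go(pose(peg(-.1,-.13,.060,.118),a),pose(peg(-.1,-.066,.056,.118),a),pose(peg(-.1,-.042,.056,.118),a))"
```

```text
time: 16.9
position: [0.5123, -0.3922, 0.1243]
tool_rot: [3.07, -0.45, 0.27]
ft_force: [-0.5, -1.7, 3.6]
grip_width: 0.768
grip_force: 30.0
time: 17.9
position: [0.5113, -0.3906, 0.2588]
tool_rot: [3.073, -0.45, 0.267]
ft_force: [-0.2, 0.4, -2.2]
grip_width: 0.769
grip_force: 30.0
row [ -83.2 -265.3  -12.3] [  3.16   0.07 -18.18] tcp [ 0.507 -0.112  0.257]
row [ -24.1 -285.5    2.1] [  3.16   0.07 -18.18] tcp [ 0.571 -0.11   0.253]
row [  -1.6 -293.1    6. ] [  3.16   0.07 -18.18] tcp [ 0.595 -0.11   0.253]
```

```bash
python3 -m jog '[[[-4,-8,0,0,0,-0.5,64],[-12,-28,-1,0.2,0,-2,64],[-22,-58,-2,0.6,0,-4,64],[-32,-90,-4,1,0,-6.5,64],[-42,-122,-5,1.5,0,-9,64],[-52,-156,-7,2,0,-11.5,64],[-62,-190,-9,2.4,0,-14,64],[-71,-220,-10,2.8,0,-16,64],[-79,-245,-12,3,0,-17.5,64],[-83,-260,-12,3.2,0,-18.2,64]]]'; python3 -m jog '[[[0,-5,0,0,0,0,64],[0,-5,0,0,0,0,64],[0,-5,0,0,0,0,64],[0,-5,0,0,0,0,64]]]'
python3 - <<'E'
from h import *
a=np.degrees(BY)
go(pose(peg(-.1,-.066,.056,.118),a),pose(peg(-.1,-.042,.056,.118),a),pose(peg(-.1,-.04,.046,.118),a))
grab('scene'); grab('top')
t=np.array([peg(-.1,-.050,.0418,.118),peg(-.1,-.025,.021,.118)]); print('model axis',t.round(4))
for n in('scene','top'):
    q=cloud(load(n)).reshape(-1,3)
    s=q[(q[:,2]>.27)&(q[:,2]<.305)&(q[:,0]>.575)&(q[:,0]<.62)&(abs(q[:,1]+.11)<.015)]; print(n,len(s),s.mean(0).round(4),s.min(0).round(3),s.max(0).round(3))
E
```

```text
time: 18.9
position: [0.5051, -0.1146, 0.2557]
tool_rot: [-3.125, -0.056, -0.27]
ft_force: [0.5, -0.7, -2.3]
grip_width: 0.767
grip_force: 30.0
time: 19.3
position: [0.5055, -0.1144, 0.2566]
tool_rot: [-3.127, -0.045, -0.272]
ft_force: [-0.0, -1.1, -2.3]
grip_width: 0.77
grip_force: 30.0
row [63.7 -2.1 15.1] [ 0.02  0.05 -0.13] tcp [ 0.571 -0.11   0.253]
row [87.4 -2.1 19.3] [ 0.02  0.05 -0.13] tcp [ 0.595 -0.11   0.253]
row [87.6 -2.1 29.5] [ 0.02  0.05 -0.13] tcp [ 0.597 -0.11   0.243]
model axis [[ 0.5835 -0.11    0.2892]
 [ 0.6085 -0.1092  0.2684]]
scene 39 [ 0.5986 -0.1075  0.2804] [ 0.585 -0.113  0.27 ] [ 0.61  -0.102  0.291]
top 21 [ 0.5984 -0.1034  0.2815] [ 0.585 -0.108  0.27 ] [ 0.612 -0.099  0.29 ]
```

```bash
python3 -m jog '[[[10,-2,3,0,0,0,64],[25,-4,6,0,0,0,64],[40,-4,10,0,0,0,64],[55,-4,14,0,0,0,64],[64,-4,15,0,0,0,64],[72,-4,16.5,0,0,0,64],[80,-4,18,0,0,0,64],[87.4,-4,19.3,0,0,0,64],[87.4,-4,19.3,0,0,0,64],[87.4,-4,19.3,0,0,0,64]]]'; python3 -c "
from h import *
a=np.degrees(BY)
go(pose(peg(-.1,-.04,.046,.118),a),pose(peg(-.1,-.04,.046,.06),a),pose(peg(-.1,-.04,.045,.01),a))"
```

```text
time: 20.4
position: [0.5942, -0.107, 0.2519]
tool_rot: [-3.128, -0.048, -0.27]
ft_force: [-1.2, -3.1, -5.3]
grip_width: 0.768
grip_force: 30.0
row [0.8 2.7 9.5] [ 0.04  0.13 -0.04] tcp [ 0.597 -0.11   0.243]
row [-0.2 -2.3 15.7] [ 0.04  0.13 -0.04] tcp [ 0.597 -0.105  0.236]
row [-1.3 -6.9 21.7] [ 0.04  0.13 -0.04] tcp [ 0.596 -0.1    0.23 ]
```

A few newtons of contact, probably the inner eave just under the bar. Lowering will clear it.

```bash
python3 -m jog '[[[-1,0,3,0,0,0,64],[-1,0,6,0,0,0,64],[0.5,0,9,0,0,0,64],[0,-1,12,0,0,0,64],[-0.2,-2.3,15.5,0,0,0,64],[-0.6,-4,18,0,0,0,64],[-1.3,-6,21,0,0,0,64],[-1.3,-6.5,21.5,0,0,0,64],[-1.3,-6.5,21.5,0,0,0,64]]]'
python3 - <<'E'
from h import *
grab('scene');grab('top')
for n in('scene','top'):
    q=cloud(load(n)).reshape(-1,3); m=(q[:,2]>.19)&(q[:,2]<.275)&(q[:,0]>.637)&(q[:,0]<.65)
    for y in(-.22,-.15,.15,.22):
        s=q[m&(abs(q[:,1]-y)<.015)]; print(n,y,len(s),np.median(s[:,2]).round(4) if len(s) else '')
E
```

```text
time: 21.3
position: [0.5972, -0.0989, 0.2312]
tool_rot: [-3.126, -0.05, -0.272]
ft_force: [2.5, -0.8, -1.9]
grip_width: 0.769
grip_force: 30.0
scene -0.22 50 0.239
scene -0.15 46 0.2382
scene 0.15 44 0.2291
scene 0.22 37 0.2279
top -0.22 14 0.2386
top -0.15 0 
top 0.15 29 0.2328
top 0.22 22 0.2291
```

The bar is nearly level, so the weight is on the peg. I'll release and back off.

```bash
python3 -m jog '[[[0,0,0,0,0,0,75],[0,0,0,0,0,0,87],[0,0,0,0,0,0,87],[0,0,0,0,0,0,87],[0,0,-10,0,0,0,87],[0,0,-25,0,0,0,87],[0,0,-45,0,0,0,87],[-10,0,-70,0,0,0,87],[-40,0,-80,0,0,0,87],[-60,0,-80,0,0,0,87]]]'; python3 -m jog '[[[0,0,0,0,3,0,60],[0,0,0,0,7,0,48],[0,0,0,0,14,0,48],[0,0,0,0,20,0,48],[0,0,0,0,20,0,48],[0,0,0,0,20,0,48]]]';  python3 - <<'E'
from h import *
grab('scene');grab('top'); handle(.597,-.098); handle(.624,-.098)
go(*push((.593,-.098,.279)))
E
```

```text
time: 22.4
position: [0.524, -0.1022, 0.3036]
tool_rot: [-3.126, -0.049, -0.281]
ft_force: [-0.4, -0.8, 0.4]
grip_width: 0.996
grip_force: 0.0
time: 23.0
position: [0.532, -0.1056, 0.2984]
tool_rot: [-3.027, -0.046, -0.8]
ft_force: [-0.0, -0.5, -0.2]
grip_width: 0.579
grip_force: 0.0
scene 57 x 0.6348 top z [0.25  0.25  0.251 0.251 0.252]
top 33 x 0.6334 top z [0.25  0.251 0.251 0.254 0.255]
scene 115 x 0.642 top z [0.25  0.25  0.251 0.251 0.252]
top 75 x 0.6447 top z [0.25  0.251 0.251 0.254 0.255]
row [-4.8 -5.6  6.4] [-0.09  0.42 -0.1 ] tcp [ 0.531 -0.1    0.291]
row [13.4 -5.6 51.2] [-0.09  0.42 -0.1 ] tcp [ 0.569 -0.099  0.261]
row [39.3 -5.5 98.8] [-0.09  0.42 -0.1 ] tcp [ 0.615 -0.097  0.232]
```

large_2 slid down by itself (crown top 0.252 m, at the bar), so no push is needed. Next is small_1, which goes on the outer left peg.

Run:
```python
from h import *
go(up('Sa',.14),up('Sa',.04),up('Sa',0))
for n in('scene','top'):
    q=cloud(load(n)).reshape(-1,3); m=(q[:,2]>.19)&(q[:,2]<.275)&(q[:,0]>.637)&(q[:,0]<.65)
    print([np.median(q[m&(abs(q[:,1]-y)<.015),2]).round(4) for y in(-.22,-.15,.15,.22)])
```

```text
row [-146.7 -330.4   -2.4] [  2.01 -19.57  -5.94] tcp [0.393 0.221 0.229]
row [-196.  -330.2   84.6] [  2.01 -19.57  -5.94] tcp [0.393 0.221 0.129]
row [-215.8 -330.1  119.4] [  2.01 -19.57  -5.94] tcp [0.393 0.221 0.089]
[np.float64(0.2365), np.float64(0.2355), np.float64(0.2305), np.float64(0.2306)]
[np.float64(0.2347), np.float64(0.235), np.float64(0.2334), np.float64(0.2331)]
```

```bash
python3 -m jog '[[[-8,-18,0,0,-1,0,60],[-22,-50,0,0.2,-4,-1,87],[-36,-82,0,0.5,-6,-1.5,87],[-50,-114,-1,0.7,-8,-2,87],[-64,-146,-1,1,-10,-3,87],[-79,-178,-1,1.2,-12,-3.5,87],[-93,-210,-1,1.5,-14,-4,87],[-107,-242,-2,1.6,-16,-4.5,87],[-122,-274,-2,1.8,-18,-5.2,87],[-135,-305,-2,2,-19.5,-5.9,87]]]'; python3 -m jog '[[[-4,-10,-2,0,0,0,87],[-8,-20,-2,0,0,0,87],[-8,-22,-2,0,0,0,87],[-8,-22,-2,0,0,0,87],[-8,-22,-2,0,0,0,87]]]'
python3 - <<'E'
from h import *
go(up('Sa',.14),up('Sa',.04),up('Sa',0))
E
```

```text
time: 24.1
position: [0.4037, 0.199, 0.2361]
tool_rot: [-3.107, -0.223, -0.277]
ft_force: [0.5, -0.3, 1.8]
grip_width: 1.0
grip_force: 0.0
time: 24.6
position: [0.3935, 0.2164, 0.2352]
tool_rot: [-3.109, -0.217, -0.275]
ft_force: [0.8, -0.8, 0.6]
grip_width: 1.001
grip_force: 0.0
row [-0.6 -4.6  5.9] [-0.04 -0.12 -0.01] tcp [0.393 0.221 0.229]
row [-18.2  -4.5 104.4] [-0.04 -0.12 -0.01] tcp [0.393 0.221 0.129]
row [-25.2  -4.5 143.8] [-0.04 -0.12 -0.01] tcp [0.393 0.221 0.089]
```

```bash
python3 -m jog '[[[0,-4.5,6,0,0,0,87],[-3,-4.5,25,0,0,0,87],[-9,-4.5,55,0,0,0,87],[-15,-4.5,85,0,0,0,87],[-18,-4.5,104,0,0,0,87],[-18,-4.5,104,0,0,0,87],[-18,-4.5,104,0,0,0,87]]]'
python3 - <<'E'
from h import *
go(up('Sa',0))
E
```

```text
time: 25.3
position: [0.393, 0.2219, 0.1295]
tool_rot: [-3.109, -0.219, -0.274]
ft_force: [-0.0, 0.9, 0.5]
grip_width: 1.001
grip_force: 0.0
row [-6.9  1.  39.6] [-0.07 -0.06  0.06] tcp [0.393 0.221 0.089]
```

```bash
python3 -m jog '[[[-2,1,13,0,0,0,87],[-5,1,27,0,0,0,87],[-7,1,39.5,0,0,0,87],[-7,1,39.5,0,0,0,87],[-7,1,39.5,0,0,0,64],[-7,1,39.5,0,0,0,64],[-7,1,39.5,0,0,0,64],[-7,1,39.5,0,0,0,64],[-7,1,39.5,0,0,0,64]]]' 25; python3 -m jog '[[[0,0,-2,0,0,0,64],[1,0,-8,0,0,0,64],[4,0,-25,0,0,0,64],[8,0,-48,0,0,0,64],[13,0,-75,0,0,0,64],[18,0,-103,0,0,0,64],[23,0,-130,0,0,0,64],[26,0,-147,0,0,0,64],[27,0,-153,0,0,0,64],[27,0,-153,0,0,0,64]]]'; python3 -c "
from h import *
a=np.degrees(BY)
go(pose(peg(.21,-.13,.060),a),pose(peg(.21,-.066,.056),a),pose(peg(.21,-.042,.056),a))"
```

```text
time: 26.2
position: [0.3934, 0.2218, 0.09]
tool_rot: [-3.107, -0.22, -0.276]
ft_force: [0.2, 1.0, 2.7]
grip_width: 0.773
grip_force: 25.0
time: 27.2
position: [0.3928, 0.2209, 0.2451]
tool_rot: [-3.108, -0.22, -0.275]
ft_force: [0.4, -0.4, -2.1]
grip_width: 0.77
grip_force: 25.0
row [99.4 27.5 18.5] [-1.15 -0.13  6.19] tcp [0.497 0.208 0.244]
row [161.3  34.5  33.7] [-1.15 -0.13  6.19] tcp [0.561 0.21  0.24 ]
row [184.8  37.1  37.9] [-1.15 -0.13  6.19] tcp [0.585 0.211 0.24 ]
```

```bash
python3 -m jog '[[[8,3,1,0,0,0.5,64],[24,8,4,-0.3,0,2,64],[44,13,8,-0.5,0,3,64],[66,19,12,-0.8,0,4.5,64],[86,25,16,-1,0,6,64],[99,27.5,18.5,-1.1,0,6.2,64],[115,29,22,-1.1,0,6.2,64],[131,31,26,-1.1,0,6.2,64],[142,32,29,-1.1,0,6.2,64],[142,32,29,-1.1,0,6.2,64]]]'; python3 -m jog '[[[0,0,0,0,0,0,64],[0,0,0,0,0,0,64],[0,0,0,0,0,0,64]]]'
python3 - <<'E'
from h import *
a=np.degrees(BY)
go(pose(peg(.21,-.066,.056),a),pose(peg(.21,-.04,.056),a),pose(peg(.21,-.038,.043),a))
E
```

```text
time: 28.2
position: [0.5413, 0.2092, 0.2395]
tool_rot: [-3.126, -0.048, -0.272]
ft_force: [-0.3, -0.9, -2.1]
grip_width: 0.773
grip_force: 25.0
time: 28.5
position: [0.5401, 0.2099, 0.2412]
tool_rot: [-3.125, -0.05, -0.276]
ft_force: [0.3, 0.4, -2.0]
grip_width: 0.773
grip_force: 25.0
row [20.1  0.6  4.5] [-0.05 -0.09  0.04] tcp [0.561 0.21  0.24 ]
row [45.7  0.7  9. ] [-0.05 -0.09  0.04] tcp [0.587 0.211 0.24 ]
row [45.4  0.7 22.2] [-0.05 -0.09  0.04] tcp [0.589 0.211 0.227]
```

```bash
python3 -m jog '[[[10,0.5,2.3,0,0,0,64],[20,0.6,4.5,0,0,0,64],[29,0.7,6,0,0,0,64],[37,0.7,7.5,0,0,0,64],[45.7,0.7,9,0,0,0,64],[46,0.7,10,0,0,0,64],[46,0.7,15,0,0,0,64],[46,0.7,20,0,0,0,64],[46,0.7,22,0,0,0,64],[46,0.7,22,0,0,0,64]]]'
python3 - <<'E'
from h import *
a=np.degrees(BY)
go(pose(peg(.21,-.037,.043,.03),a),pose(peg(.21,-.037,.043,.06),a),pose(peg(.21,-.036,.043,.105),a))
E
```

```text
time: 29.5
position: [0.5901, 0.2105, 0.2269]
tool_rot: [-3.125, -0.049, -0.275]
ft_force: [0.7, 0.2, -1.5]
grip_width: 0.767
grip_force: 25.0
row [-1.4  2.6  5.7] [-0.05 -0.07 -0.01] tcp [0.59  0.208 0.221]
row [-2.5  5.7 11.8] [-0.05 -0.07 -0.01] tcp [0.59  0.205 0.215]
row [-3.1 10.8 20.9] [-0.05 -0.07 -0.01] tcp [0.591 0.2   0.206]
```

```bash
python3 -m jog '[[[-0.7,1.3,3,0,0,0,64],[-1.4,2.6,6,0,0,0,64],[-2,4.1,9,0,0,0,64],[-2.5,5.7,12,0,0,0,64],[-2.7,7.5,15,0,0,0,64],[-3,9,18,0,0,0,64],[-3.1,10.8,21,0,0,0,64],[-3.1,10.8,21,0,0,0,64],[-3.1,10.8,21,0,0,0,64]]]'
python3 - <<'E'
from h import *
grab('scene')
q=cloud(load('scene')).reshape(-1,3); m=(q[:,2]>.19)&(q[:,2]<.275)&(q[:,0]>.637)&(q[:,0]<.65)
print([np.median(q[m&(abs(q[:,1]-y)<.015),2]).round(4) for y in(-.22,-.15,.15,.22)])
E
```

```text
time: 30.4
position: [0.5908, 0.1994, 0.206]
tool_rot: [-3.126, -0.048, -0.275]
ft_force: [-0.6, -0.9, 0.6]
grip_width: 0.769
grip_force: 25.0
[np.float64(0.2568), np.float64(0.2488), np.float64(0.2166), np.float64(0.2089)]
```

Bar tilt is about 0.108 and the wrist carries no load. I'll release, back off, and preset the push tilt in case it's needed.

```bash
python3 -m jog '[[[0,0,0,0,0,0,75],[0,0,0,0,0,0,87],[0,0,0,0,0,0,87],[0,0,0,0,0,0,87],[0,0,-10,0,0,0,87],[0,0,-25,0,0,0,87],[0,0,-45,0,0,0,87],[-10,0,-70,0,0,0,87],[-40,0,-80,0,0,0,87],[-60,0,-80,0,0,0,87]]]'; python3 -m jog '[[[-10,0,0,0,0,0,87],[-10,0,0,0,0,0,87],[-10,0,0,0,0,0,87]]]'
python3 - <<'E'
from h import *
grab('scene');grab('top'); handle(.587,.2,z0=.21); handle(.612,.2,z0=.215)
go(*push((.587,.1994,.2565))); go(up('Sb',.16),up('Sb',.04),up('Sb',0))
E
```

```text
time: 31.45
position: [0.5174, 0.1985, 0.2782]
tool_rot: [-3.123, -0.05, -0.283]
ft_force: [-0.3, 0.2, 0.3]
grip_width: 0.999
grip_force: 0.0
time: 31.75
position: [0.5086, 0.1969, 0.2732]
tool_rot: [-3.125, -0.049, -0.277]
ft_force: [0.4, 0.2, 0.7]
grip_width: 1.002
grip_force: 0.0
scene 31 x 0.6256 top z [0.227 0.23  0.23  0.23  0.232]
top 30 x 0.6236 top z [0.228 0.23  0.236 0.256 0.256]
scene 24 x 0.6252 top z [0.227 0.23  0.23  0.23  0.232]
top 44 x 0.6254 top z [0.228 0.23  0.236 0.256 0.256]
row [15.1 -0.1  6.9] [-0.04 19.92 -0.06] tcp [0.525 0.197 0.268]
row [47.3 -0.1 43.1] [-0.04 19.92 -0.06] tcp [0.563 0.199 0.239]
row [87.6 -0.1 79.3] [-0.04 19.92 -0.06] tcp [0.609 0.2   0.21 ]
row [  34.2 -187.6   30. ] [  4.78  -0.1  -27.32] tcp [0.542 0.386 0.249]
row [  13.2 -187.5  148.1] [  4.78  -0.1  -27.32] tcp [0.542 0.386 0.129]
row [   6.2 -187.5  187.5] [  4.78  -0.1  -27.32] tcp [0.542 0.386 0.089]
```

small_1 slid down by itself (crown top ~0.23 m on the dipped peg). Last is small_2, which goes on the outer right peg.

```bash
python3 -m jog '[[[0,-12,0,0.2,0,-1.5,87],[4,-36,4,0.8,0,-5,87],[9,-62,8,1.5,0,-9,87],[14,-88,12,2.2,0,-13,87],[19,-114,17,2.9,0,-17,87],[24,-140,22,3.6,0,-20.5,87],[29,-162,26,4.2,0,-24,87],[33,-180,29,4.6,0,-26.5,87],[34,-187.5,30,4.8,0,-27.3,87],[34,-187.5,30,4.8,0,-27.3,87]]]'; python3 -m jog '[[[0,0,0,0,0,0,87],[0,0,0,0,0,0,87],[0,0,0,0,0,0,87]]]'
python3 - <<'E'
from h import *
go(up('Sb',.04),up('Sb',0))
E
```

```text
time: 32.85
position: [0.5398, 0.3881, 0.2481]
tool_rot: [-2.981, -0.791, -0.26]
ft_force: [-0.7, -0.4, -0.8]
grip_width: 1.0
grip_force: 0.0
time: 33.15
position: [0.541, 0.385, 0.2496]
tool_rot: [-2.985, -0.785, -0.264]
ft_force: [-0.0, -0.2, -0.4]
grip_width: 0.999
grip_force: 0.0
row [-20.1  -0.2 118.6] [ 0.04 -0.12 -0.04] tcp [0.542 0.386 0.129]
row [-27.1  -0.2 158. ] [ 0.04 -0.12 -0.04] tcp [0.542 0.386 0.089]
```

```bash
python3 -m jog '[[[-4,0,22,0,0,0,87],[-9,0,50,0,0,0,87],[-14,0,80,0,0,0,87],[-18,0,105,0,0,0,87],[-20,0,118,0,0,0,87],[-22,0,130,0,0,0,87],[-25,0,145,0,0,0,87],[-27,0,158,0,0,0,87],[-27,0,158,0,0,0,87],[-27,0,158,0,0,0,87]]]'; python3 -m jog '[[[0,0,0,0,0,0,64],[0,0,0,0,0,0,64],[0,0,0,0,0,0,64],[0,0,0,0,0,0,64],[0,0,0,0,0,0,64]]]' 25;  python3 - <<'E'
from h import *
go(up('Sb',0),up('Sb',.19)); a=np.degrees(BY)
p=peg(-.21,-.13,.06,.118); print(p)
E
```

```text
time: 34.15
position: [0.5417, 0.3864, 0.0889]
tool_rot: [-2.984, -0.786, -0.263]
ft_force: [0.9, 0.3, -0.3]
grip_width: 0.999
grip_force: 0.0
time: 34.65
position: [0.5418, 0.3868, 0.0895]
tool_rot: [-2.983, -0.786, -0.265]
ft_force: [-0.5, 1.0, 2.8]
grip_width: 0.773
grip_force: 25.0
row [-0.6  1.1  0.1] [-0.02 -0.15  0.03] tcp [0.542 0.386 0.089]
row [  32.9    1.  -186.9] [-0.02 -0.15  0.03] tcp [0.542 0.386 0.279]
[ 0.50696583 -0.22169866  0.32038316]
```

```bash
python3 -m jog '[[[0.3,0,-2,0,0,0,64],[1.5,0,-8,0,0,0,64],[4.5,0,-25,0,0,0,64],[8.5,0,-48,0,0,0,64],[13,0,-75,0,0,0,64],[19,0,-108,0,0,0,64],[25,0,-142,0,0,0,64],[30,0,-170,0,0,0,64],[33,0,-185,0,0,0,64],[33,0,-187,0,0,0,64]]]'; python3 -m jog '[[[0,0,0,0,0,0,64],[0,0,0,0,0,0,64]]]'; python3 -c "
from h import *
a=np.degrees(BY)
go(pose((.465,.25,.33),20),pose((.465,0,.325),a),pose((.465,-.222,.322),a))"
```

```text
time: 35.65
position: [0.5422, 0.3867, 0.2812]
tool_rot: [-2.982, -0.785, -0.269]
ft_force: [0.3, -0.3, -2.2]
grip_width: 0.771
grip_force: 25.0
time: 35.85
position: [0.5406, 0.3854, 0.2763]
tool_rot: [-2.986, -0.787, -0.258]
ft_force: [-1.3, 0.3, -2.6]
grip_width: 0.769
grip_force: 25.0
row [-126.9   81.1  -25.1] [-1.62  0.13  9.38] tcp [0.468 0.251 0.279]
row [-249.4  299.6  -41.2] [-4.76  0.12 27.31] tcp [0.468 0.    0.274]
row [-357.7  492.8  -56.9] [-4.76  0.12 27.31] tcp [ 0.468 -0.222  0.271]
```

```bash
python3 -m jog '[[[-10,6,-2,-0.1,0,0.7,64],[-32,20,-6,-0.4,0,2.4,64],[-58,36,-12,-0.7,0,4.3,64],[-84,52,-17,-1,0,6.2,64],[-108,69,-21,-1.4,0,8,64],[-127,84,-25,-1.6,0,9.4,64],[-143,110,-28,-2,0,12,64],[-160,138,-30,-2.5,0,15,64],[-178,168,-33,-3,0,17.5,64],[-194,200,-35,-3.4,0,20,64]]]'; python3 -m jog '[[[0,0,0,0,0,0,64],[0,0,0,0,0,0,64],[0,0,0,0,0,0,64]]]'; python3 -c "
from h import *
a=np.degrees(BY)
go(pose((.465,0,.325),a),pose((.465,-.222,.322),a))"
```

```text
time: 36.85
position: [0.467, 0.1133, 0.2784]
tool_rot: [-3.104, -0.247, -0.271]
ft_force: [0.5, -0.6, -1.6]
grip_width: 0.77
grip_force: 25.0
time: 37.15
position: [0.4678, 0.1157, 0.2788]
tool_rot: [-3.102, -0.252, -0.272]
ft_force: [-0.9, 0.2, -0.6]
grip_width: 0.771
grip_force: 25.0
row [-18.6 114.2   0.9] [-1.47 -0.01  7.36] tcp [0.468 0.    0.274]
row [-54.4 333.3  -3. ] [-1.47 -0.01  7.36] tcp [ 0.468 -0.222  0.271]
```

```bash
python3 -m jog '[[[-2,10,0,0,0,0.3,64],[-6,36,0,-0.2,0,1,64],[-12,72,0,-0.5,0,2.5,64],[-18,110,0,-0.8,0,4,64],[-25,150,-1,-1,0,5.5,64],[-31,190,-1,-1.3,0,6.5,64],[-38,230,-2,-1.5,0,7.4,64],[-44,268,-2,-1.5,0,7.4,64],[-49,300,-3,-1.5,0,7.4,64],[-53,322,-3,-1.5,0,7.4,64]]]'; python3 -m jog '[[[0,4,0,0,0,0,64],[0,8,0,0,0,0,64],[0,8,0,0,0,0,64],[0,8,0,0,0,0,64]]]'
python3 - <<'E'
from h import *
a=np.degrees(BY); T=.115
go(pose(peg(-.21,-.066,.058,T),a),pose(peg(-.21,-.04,.057,T),a),pose(peg(-.21,-.037,.043,T),a))
grab('scene');grab('top'); print(peg(-.21,-.038,.0315,T))
for n in('scene','top'):
    q=cloud(load(n)).reshape(-1,3); m=(q[:,2]>.19)&(q[:,2]<.275)&(q[:,0]>.637)&(q[:,0]<.65)
    print([np.median(q[m&(abs(q[:,1]-y)<.015),2]).round(4) for y in(-.22,-.15,.15,.22)])
    s=q[(q[:,2]>.285)&(q[:,2]<.313)&(q[:,0]>.575)&(q[:,0]<.63)&(abs(q[:,1]+.22)<.02)]; print(n,len(s),s.mean(0).round(4),s.max(0).round(3))
E
```

```text
time: 38.15
position: [0.4674, -0.2141, 0.2719]
tool_rot: [-3.128, -0.043, -0.274]
ft_force: [0.3, 0.6, -1.4]
grip_width: 0.765
grip_force: 25.0
time: 38.55
position: [0.4686, -0.2179, 0.2721]
tool_rot: [-3.127, -0.05, -0.275]
ft_force: [-0.2, 0.3, -1.8]
grip_width: 0.772
grip_force: 25.0
row [103.    4.8  23.4] [ 0.02 -0.05  0.02] tcp [ 0.574 -0.219  0.267]
row [128.4   4.8  29. ] [ 0.02 -0.05  0.02] tcp [ 0.6   -0.219  0.266]
row [128.9   4.8  43.3] [ 0.02 -0.05  0.02] tcp [ 0.603 -0.218  0.252]
[ 0.59891385 -0.21859913  0.2912243 ]
[np.float64(0.2585), np.float64(0.2503), np.float64(0.2162), np.float64(0.2089)]
scene 30 [ 0.5993 -0.2158  0.2938] [ 0.609 -0.21   0.303]
[np.float64(0.2581), np.float64(0.2522), np.float64(0.2193), np.float64(0.2118)]
top 18 [ 0.5986 -0.2108  0.2955] [ 0.614 -0.207  0.304]
```

```bash
python3 -m jog '[[[8,0,2,0,0,0,64],[25,1,6,0,0,0,64],[48,1,11,0,0,0,64],[70,1,16,0,0,0,64],[88,1,20,0,0,0,64],[100,1,22.5,0,0,0,64],[110,1,25,0,0,0,64],[120,1,27,0,0,0,64],[128.4,1,29,0,0,0,64],[128.4,1,29,0,0,0,64]]]'; python3 -m jog '[[[0,0,0,0,0,0,64],[0,0,4,0,0,0,64],[0.5,0,9,0,0,0,64],[0.5,0,14,0,0,0,64],[0.5,0,14,0,0,0,64]]]'
python3 - <<'E'
from h import *
a=np.degrees(BY)
go(pose(peg(-.21,-.037,.043,.115),a),pose(peg(-.21,-.037,.043,.06),a),pose(peg(-.21,-.037,.043,.01),a))
E
```

```text
time: 39.65
position: [0.5986, -0.215, 0.2647]
tool_rot: [-3.125, -0.048, -0.267]
ft_force: [-4.3, 2.1, -1.3]
grip_width: 0.771
grip_force: 25.0
time: 40.15
position: [0.6012, -0.2167, 0.2508]
tool_rot: [-3.127, -0.045, -0.27]
ft_force: [-1.4, -0.6, -2.4]
grip_width: 0.769
grip_force: 25.0
row [ 2.1  1.8 -0.8] [ 0.04  0.14 -0.15] tcp [ 0.603 -0.218  0.252]
row [ 0.  -2.4 11. ] [ 0.04  0.14 -0.15] tcp [ 0.603 -0.214  0.24 ]
row [-1.8 -6.7 21.5] [ 0.04  0.14 -0.15] tcp [ 0.603 -0.21   0.229]
```

```bash
python3 -m jog '[[[0,-0.5,2.5,0,0,0,64],[0,-1.2,5,0,0,0,64],[0,-2,8,0,0,0,64],[0,-2.4,10,0,0,0,64],[0,-2.4,10,0,0,0,64],[0,-2.4,10,0,0,0,64]]]'
python3 - <<'E'
from h import *
grab('scene');grab('top')
for n in('scene','top'):
    q=cloud(load(n)).reshape(-1,3); m=(q[:,2]>.19)&(q[:,2]<.275)&(q[:,0]>.637)&(q[:,0]<.65)
    print([np.median(q[m&(abs(q[:,1]-y)<.015),2]).round(4) for y in(-.22,-.15,.15,.22)])
a=np.degrees(BY)
go(pose(peg(-.21,-.037,.043,.06),a),pose(peg(-.21,-.037,.043,.01),a))
E
```

```text
time: 40.75
position: [0.6043, -0.2137, 0.2422]
tool_rot: [-3.127, -0.046, -0.274]
ft_force: [-0.1, -0.7, -1.0]
grip_width: 0.768
grip_force: 25.0
[np.float64(0.252), np.float64(0.2456), np.float64(0.2199), np.float64(0.2146)]
[np.float64(nan), np.float64(nan), np.float64(0.2222), np.float64(0.2172)]
row [-1.7  0.4  2.1] [ 0.05 -0.05 -0.1 ] tcp [ 0.603 -0.214  0.24 ]
row [-3.6 -4.  12.6] [ 0.05 -0.05 -0.1 ] tcp [ 0.603 -0.21   0.229]
  return _methods._mean(a, axis=axis, dtype=dtype,
  ret = ret.dtype.type(ret / rcount)
```

The tilt is falling (0.115 to 0.08), so the peg is taking the load. I'll follow it down to level and release.

```bash
python3 -m jog '[[[-0.8,0,2.5,0,0,0,64],[-1.7,-0.5,5,0,0,0,64],[-2.3,-1.5,7.5,0,0,0,64],[-3,-2.5,10,0,0,0,64],[-3.6,-4,12.6,0,0,0,64],[-3.6,-4,13,0,0,0,64],[-3.6,-4,13,0,0,0,64]]]'
python3 - <<'E'
from h import *
grab('scene')
q=cloud(load('scene')).reshape(-1,3); m=(q[:,2]>.19)&(q[:,2]<.275)&(q[:,0]>.637)&(q[:,0]<.65)
print([np.median(q[m&(abs(q[:,1]-y)<.015),2]).round(4) for y in(-.22,-.15,.15,.22)])
E
python3 -m jog '[[[0,0,0,0,0,0,75],[0,0,0,0,0,0,87],[0,0,0,0,0,0,87],[0,0,0,0,0,0,87],[0,0,-10,0,0,0,87],[0,0,-25,0,0,0,87],[0,0,-45,0,0,0,87],[-10,0,-70,0,0,0,87],[-40,0,-80,0,0,0,87],[-60,0,-80,0,0,0,87]]]'; python3 -m jog '[[[-60,0,-10,0,0,0,87],[-80,0,-20,0,0,0,87],[-100,0,-20,0,0,0,87],[-100,0,-20,0,0,0,87],[-100,0,-20,0,0,0,87],[-100,0,-20,0,0,0,87]]]'
python3 - <<'E'
from h import *
grab('scene');grab('top')
handle(.605,-.207,z0=.22)
for n in('scene','top'):
    q=cloud(load(n)).reshape(-1,3); m=(q[:,2]>.19)&(q[:,2]<.275)&(q[:,0]>.637)&(q[:,0]<.65)
    print([np.median(q[m&(abs(q[:,1]-y)<.015),2]).round(4) for y in(-.22,-.15,.15,.22)])
a=cv2.resize(load('scene')['image'][100:320,140:360],(600,600),interpolation=cv2.INTER_CUBIC)
cv2.imwrite('pics/c8.png',cv2.cvtColor(a,cv2.COLOR_RGB2BGR))
E
```

```text
time: 41.55
position: [0.6028, -0.2097, 0.2288]
tool_rot: [-3.127, -0.047, -0.274]
ft_force: [2.3, 0.2, 0.4]
grip_width: 0.771
grip_force: 25.0
[np.float64(0.2378), np.float64(0.2365), np.float64(0.2304), np.float64(0.2298)]
time: 42.6
position: [0.5296, -0.2132, 0.3013]
tool_rot: [3.128, 0.045, 0.283]
ft_force: [-0.2, -0.9, 0.2]
grip_width: 1.0
grip_force: 0.0
time: 43.2
position: [0.4291, -0.2148, 0.3002]
tool_rot: [-3.127, -0.048, -0.277]
ft_force: [-0.0, -0.1, -0.8]
grip_width: 1.0
grip_force: 0.0
scene 77 x 0.6401 top z [0.252 0.253 0.253 0.253 0.253]
top 42 x 0.6375 top z [0.252 0.252 0.252 0.254 0.255]
[np.float64(0.2388), np.float64(0.2358), np.float64(0.2309), np.float64(0.23)]
[np.float64(0.2422), np.float64(0.2358), np.float64(0.2333), np.float64(0.2326)]
```

View pics/c8.png

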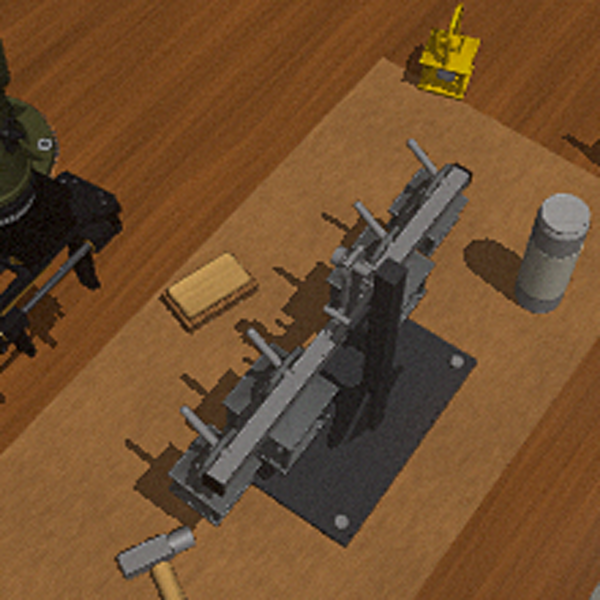

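The picture shows all four lanterns hanging at the bar with the pegs clear, and the bystanders untouched. I'll let it settle and check level.

```bash
for i in 1 2; do python3 -m jog '[[[0,0,0,0,0,0,87],[0,0,0,0,0,0,87],[0,0,0,0,0,0,87],[0,0,0,0,0,0,87],[0,0,0,0,0,0,87],[0,0,0,0,0,0,87],[0,0,0,0,0,0,87],[0,0,0,0,0,0,87],[0,0,0,0,0,0,87],[0,0,0,0,0,0,87]]]' | head -1
python3 - <<'E'
from h import *
grab('scene');grab('top')
for n in('scene','top'):
    q=cloud(load(n)).reshape(-1,3); x=.641-.0314*q[:,1]
    t=q[(abs(q[:,2]-.235)<.009)&(abs(q[:,0]-x-.003)<.006)&(abs(q[:,1])>.05)&(abs(q[:,1])<.24)]; print(n,np.polyfit(t[:,1],t[:,2],1).round(4),end=' ')
    for y in(-.208,-.098,.102,.212):
        s=q[(abs(abs(q[:,1]-y)-.012)<.006)&(q[:,2]>.243)&(q[:,2]<.3)&(abs(q[:,0]-.625)<.025)]; print(y,len(s),np.median(s,0).round(3)[[0,2]] if len(s) else '',end=' ')
    print()
E
done
```

```text
time: 44.3
scene [-0.0123  0.234 ] -0.208 28 [0.635 0.25 ] -0.098 29 [0.63  0.251] 0.102 21 [0.624 0.247] 0.212 19 [0.622 0.246] 
top [-0.0088  0.2353] -0.208 15 [0.636 0.253] -0.098 15 [0.631 0.252] 0.102 16 [0.625 0.249] 0.212 15 [0.622 0.247] 
time: 45.4
scene [-0.0113  0.2342] -0.208 34 [0.636 0.252] -0.098 31 [0.631 0.251] 0.102 21 [0.623 0.249] 0.212 20 [0.623 0.247] 
top [-0.0101  0.2352] -0.208 19 [0.636 0.253] -0.098 17 [0.632 0.25 ] 0.102 16 [0.624 0.251] 0.212 13 [0.622 0.248]
```

The bar is settled and still at about 0.01 rad. All four crowns are down at the bar and the robot is clear, so I'm handing in.

```bash
python3 -c "
from bench import ctrl
print(ctrl.close_job())"
```

```text
the job is handed in; nothing more can be done
None
```

All four grey lanterns hang at the foot of their pegs, large on the inner and small on the outer, hung in turn left, right, left, right; the bar came to rest about 0.01 rad low on the left, and the job was handed in at about 45 s.

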